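# Seat the filter block, then peel off the shade cover and hold it over the well

## Robot

A 6-joint arm with a two-finger parallel gripper is mounted at the origin on the work surface. World frame = base frame: x ahead of the robot, y to its left, z up, the work surface at z = 0. Lengths are in mm, angles in rad, forces in N, time in s.
With the tool pointing down it reaches from about 350 to 775 mm from the base axis. Payload 7.3 kg.
Tool frame: the origin (TCP) lies on the centre line of the jaws, within the pads' length; the fingertips stand 22 mm ahead of it and the grasp point (between the pads) lies 3 mm ahead of it; x points along the fingers, z is the direction in which the jaws open and shut, and the axes are right-handed (so a half turn about x gives the same grasp; the last joint's range is limited). The gripper opens to 92 mm and grips with 3 to 60 N. Pads are 19 mm wide; open, the fingers measure 130 mm over their backs; the gripper's body (75 mm by 190 mm) begins 47 mm behind the grasp point.
Start: joints at [-1.263, 0.342, 1.524, -0, 1.275, -0.146], TCP at [230.175, -471.871, 248.741] pointing down, gripper open.
Joint ranges: [-2.53, 2.53], [-0.77, 2.02], [0.04, 2.7], [-1, 4.14], [0.28, 2.66], [-3.11, 3.11]. Speed limits (rad/s): [2.57, 2.57, 3.14, 3.14, 3.14, 3.14].

## Interface

Orientations are given as [roll, pitch, yaw] about the fixed x, y, z axes, in that order (R = Rz(yaw) Ry(pitch) Rx(roll)).
In Python, from plant import readout, imaging, bot gives the robot as it stands.
- The arm moves only by the tool arm_command, never from a script. Its argument "plan" is a list of rows, each an object of numbers: "tx", "ty", "tz": the shift along the tool's x, y, z in cm; "wx", "wy", "wz": the turn, a rotation vector about the tool's x, y, z in rad; "jaw": the opening, from -1 (shut) to 1 (fully open). In form: [{"tx": .., "ty": .., "tz": .., "wx": .., "wy": .., "wz": .., "jaw": ..}, ...]. A call has 1 to 20 rows; each row shifts and turns the commanded pose from where the row before left it, along the tool's axes as they then stand; what a row does not reach is not made up. A row lasts 1/10 s, in which the tool goes at most 50 mm and 8.59 degrees, less where a joint would pass 70% of its speed; a pose out of reach is approached as far as the arm can. A call with a gripper value outside its range is refused whole. The fingers move at their own pace and stop on an object; the grip force is fixed at half the most. Time passes only in rows, so rows that do not move let the fingers close. It gives the time, the measured TCP pose, the force and the opening at its end, in the units of the state.
- readout.get_obs(): the state, without advancing time (a new reading comes with each control period).
- imaging.capture(name): name is "scene" or "top" or "wrist"; returns the picture (480x640x3 uint8, blue, green, red); there is no depth.
- imaging.get_calibration(name): a dict with "fx", "fy", "cx", "cy" (pixels), "dist" ([k1, k2, p1, p2, k3] as OpenCV has them; the pictures are not rectified), "position" and "rotation" of the camera in the world; the wrist camera has in their place "mount" (4x4, takes a point from camera to tool coordinates, whose origin is the TCP and whose axes are the tool frame's). Camera axes: x right, y up, looking along -z (the intrinsics and any distortion apply to the point x, -y, -z); pixel columns grow to the right and rows downward; lengths in mm; the calibration is good to about 2 mm. A picture is of the moment at which its call begins: read the wrist's pose just before it. get_calibration takes no time and is no camera call.
- bot.close_job(): hands the job in, once; it reports no verdict.
The state is a dict: "time": time; "joint_positions": joint angles; "dq": joint speeds; "tau": joint torques, N m; "tool_pos": TCP position; "tcp_rot": TCP orientation; "contact_force": force on the tool from outside, world axes, zero at the start; "moment": the same for the moment, N m; "grip_width": finger opening in mm.
Only numpy, scipy, OpenCV 4.12 (cv2) and the standard library are available. Lean on these libraries where they do the work, as an engineer would, in place of code of your own. Each camera call takes 0.05 s, during which the arm holds its last target.

## Task

Slide the orange filter block out of the black rack and all the way down into the square well of the photometer and let go of it. Then, using its yellow fin as the handle, peel the black shade cover off the tray it is stuck on: lift the fin corner first, with the opposite corner still lying on the tray, and leave the white trays where they are. Finish still holding the cover in the gripper, level and at rest above the seated block as a light shade, centred over it and no more than about a hand's breadth (10 cm) above it, touching nothing; leave the green and blue blocks, the bottle and the pipette alone.

Things in the scene. Friction and masses are not known exactly. Their poses are not given: they have to be found in the camera images.
- orange_center (a point): Centre of the orange filter block, a rigid square rod 13 x 13 x 60 mm tall, foot chamfered, 30 g; the point lies 30 mm above its foot. z up along the rod, x and y across its flat sides. It stands in one of the rack's three holes (which one varies), foot 8 mm above the bench, so 38 mm show above the rack.
- green_center (a point): Centre of the green filter block, same size, a bystander in another hole of the rack.
- blue_center (a point): Centre of the blue filter block, same size, a bystander in another hole of the rack.
- rack: Black block 150 (x) x 50 (y) x 30 mm high, fixed; origin under its centre. Three square holes 17 mm wide and 22 mm deep in a row along its x axis, 45 mm apart, the middle one at the centre; sides of holes and blocks roughly parallel to its x and y.
- well (a point): Middle of the mouth of the photometer's square well, 60 mm above the bench; x, y parallel to its sides, z up. Well 15 mm wide, 2 mm lead-in chamfer, 34 mm deep: a seated block shows 26 mm, its centre 4 mm below the mouth. The photometer is fixed; grey head x -50 to 50, y -80 to 80 mm about this point, white rear part x 50 to 150 mm, up to 15 mm higher than the mouth.
- cover_center (a point): Centre of the underside of the cover's plate: black, rigid, 112 (x) x 86 (y) x 3 mm, with an 8 mm skirt hanging down all round and a yellow fin on top, 65-100 g. x, y along its sides, z up. It starts level on the upper white tray, underside 42 mm above the bench, and sticks at four rubber pads inside its skirt (x +-42, y +-40 mm), each with some tenths of a newton to 1 N until raised about 6 mm.
- cover_fin (a point): Centre of the cover's upright yellow fin: 28 mm long, 9 mm thick, from 3 to 31 mm above the plate's underside. It stands near the cover's -x +y corner, at x -39.7, y +30.5, z +17 mm from cover_center; its length runs along the diagonal from the cover's centre to that corner (cover direction x -0.793, y +0.609). Axes as cover_center.
- cover_far (a point): The cover's corner opposite the fin (x +56, y -43 mm from cover_center), on the plate's underside: the corner that must leave last. Axes as cover_center.
- tray_far (a point): The point of the upper white tray under cover_far while the cover is nested (same place at the start). This tray, 100 x 74 mm, 0.5 kg with the glass slides in it, is loose, its top 42 mm above the bench, nested in a like tray that is fixed on an aluminium base plate 140 x 115 x 10 mm. Sprung rubber pads on its long sides grip the cover's skirt.
- bottle: Small green glass bottle with a blue cap, 56 mm across, 100 mm tall, origin under its centre; a bystander.
- pipette: White and blue pipette lying on the bench along its y axis, 178 mm long, 22 to 28 mm thick, origin underneath near its middle; a bystander.

How it is judged:
By the outcome, as a careful person would: the job done as asked, in the order asked, and still so for the second after the job is handed in, while the arm keeps its last pose, push and grip.
It also fails if it takes over 64 s, if anything falls off the work surface, if the arm or the gripper's body presses on something with over 40 N, if the wrist force passes 120 N, or if a joint passes its speed limit or range.

## Working session

There is one attempt and no reset: what is moved stays moved. The work goes in short steps, Python scripts to look and compute and a tool call to move; the robot and the scene stay as the last step left them, time stands still between calls to the robot, and variables do not carry over. Pictures are saved under pics/ and viewed, and the job is handed in when it is done.

Besides the shell and the picture viewer there is one more tool, called after "Request:" as name(argument=value, ...) on one line, values as JSON. arm_command: Moves the arm, as the interface text tells. Its arguments: {"type":"object","properties":{"plan":{"type":"array"}},"required":["plan"]}

```bash
mkdir -p pics; ls; python3 - <<'E'
from plant import readout, imaging, bot
import cv2
print(readout.get_obs())
for n in ["scene","top","wrist"]:
    print(n,imaging.get_calibration(n))
    cv2.imwrite(f"pics/{n}0.png",imaging.capture(n))
E
```

```text
pics
{'time': 0.0, 'joint_positions': array([-1.26296837e+00,  3.42680487e-01,  1.52499987e+00, -5.08081225e-05,
        1.27537292e+00, -1.46019784e-01]), 'dq': array([ 1.53054274e-03,  2.39874776e-04,  1.63107313e-03, -8.10209906e-04,
       -1.05116296e-03,  6.94436398e-05]), 'tau': array([ 1.03851903e-04, -4.31238484e+01, -2.44222856e+01,  7.16771325e-02,
        5.57654025e-02, -1.25732709e-04]), 'tool_pos': array([ 230.0609471 , -471.50517872,  248.0728338 ]), 'tcp_rot': array([3.02882411, 1.5693349 , 1.91189036]), 'contact_force': array([-1.04127206, -0.20768032, -0.44748108]), 'moment': array([-0.02325954,  0.03297655, -0.03384469]), 'grip_width': 92.12910264534348}
scene {'fx': 480.31042453695983, 'fy': 480.31042453695983, 'cx': 318.4983869466865, 'cy': 233.40819463202592, 'dist': array([-0.10527072,  0.        ,  0.        ,  0.        ,  0.        ]), 'position': array([1024.81953254, -406.16136266,  635.96110025]), 'rotation': array([0.78042469, 0.0130062 , 0.84041458])}
top {'fx': 611.4917729101197, 'fy': 611.4917729101197, 'cx': 315.8043355008997, 'cy': 244.64063052154614, 'dist': array([-0.15787865,  0.        ,  0.        ,  0.        ,  0.        ]), 'position': array([ 368.47382787,  -27.33539173, 1114.24060314]), 'rotation': array([ 0.18329106,  0.01684028, -1.57212605])}
wrist {'fx': 425.2556060243849, 'fy': 425.2556060243849, 'cx': 312.6273853256561, 'cy': 239.8293693027062, 'dist': array([-0.06019839,  0.        ,  0.        ,  0.        ,  0.        ]), 'mount': array([[-1.46397823e-04,  3.04483468e-01, -9.52517610e-01,
        -1.36857533e+02],
       [ 6.19809401e-04,  9.52517464e-01,  3.04483326e-01,
         8.35366983e+01],
       [ 9.99999797e-01, -5.45803673e-04, -3.28168198e-04,
        -3.60678050e-01],
       [ 0.00000000e+00,  0.00000000e+00,  0.00000000e+00,
         1.00000000e+00]])}
```

View pics/scene0.png

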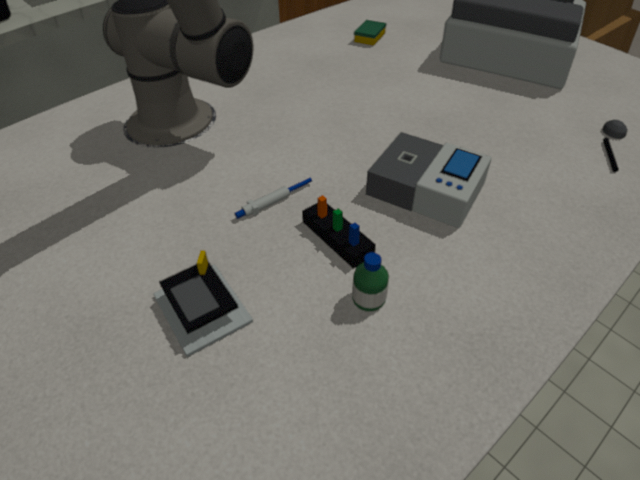

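View pics/top0.png

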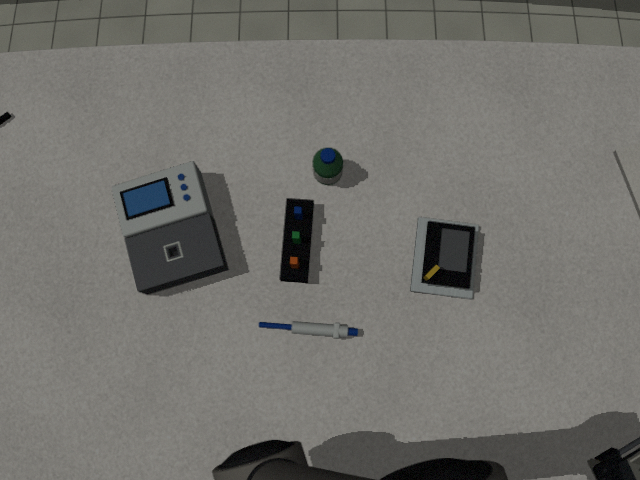

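View pics/wrist0.png

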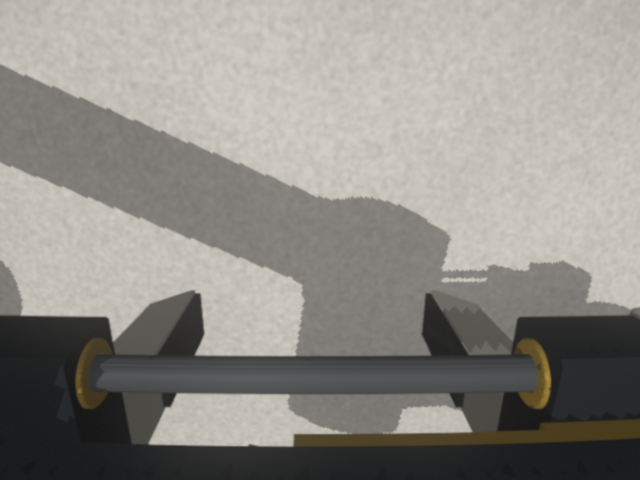

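The top view shows the photometer left (well ≈ 173,251), the rack in the middle (orange ≈ 294,262, nearest the robot), and the cover at right (fin ≈ 431,272). I'll enlarge these areas next.

```bash
cat > h.py <<'E'
import numpy as np, cv2
from scipy.spatial.transform import Rotation as R
from scipy.optimize import least_squares
from plant import readout, imaging, bot
def cam(n,obs=None):
    c=imaging.get_calibration(n)
    K=np.array([[c['fx'],0,c['cx']],[0,c['fy'],c['cy']],[0,0,1]])
    if n=='wrist':
        o=obs or readout.get_obs()
        T=np.eye(4);T[:3,:3]=R.from_euler('xyz',o['tcp_rot']).as_matrix();T[:3,3]=o['tool_pos']
        M=T@c['mount']
        return K,np.array(c['dist']),M[:3,3],M[:3,:3]
    return K,np.array(c['dist']),np.array(c['position']),R.from_euler('xyz',c['rotation']).as_matrix()
D=np.diag([1,-1,-1.])
def proj(C,P):
    K,d,p,Rm=C
    q=((np.atleast_2d(P)-p)@Rm)@D
    return cv2.projectPoints(q.reshape(-1,1,3),np.zeros(3),np.zeros(3),K,d)[0].reshape(-1,2)
def ray(C,uv):
    K,d,p,Rm=C
    x=cv2.undistortPoints(np.array(uv,float).reshape(-1,1,2),K,d).reshape(-1,2)
    v=np.c_[x,np.ones(len(x))]@D@Rm.T
    return p,v/np.linalg.norm(v,axis=1)[:,None]
def onplane(C,uv,z):
    p,v=ray(C,uv); return p+v*((z-p[2])/v[:,2])[:,None]
def tri(obs):  # list of (C,uv)
    A=np.zeros((3,3));b=np.zeros(3);rs=[]
    for C,uv in obs:
        p,v=ray(C,[uv]);v=v[0];Pm=np.eye(3)-np.outer(v,v);A+=Pm;b+=Pm@p;rs.append((Pm,p))
    X=np.linalg.solve(A,b); return X,[np.linalg.norm(Pm@(X-p)) for Pm,p in rs]
def crop(img,u0,v0,u1,v1,f,name):
    c=cv2.resize(img[v0:v1,u0:u1],None,fx=f,fy=f,interpolation=cv2.INTER_CUBIC)
    cv2.imwrite('pics/'+name,c)
E
python3 - <<'E'
from h import *
t=cv2.imread('pics/top0.png');s=cv2.imread('pics/scene0.png')
a=cv2.resize(t[150:310,110:240],None,fx=3,fy=3,interpolation=2)
crop(t,100,150,250,310,4,'t_ph.png')
crop(t,260,190,390,350,3,'t_rk.png')
crop(t,400,200,500,310,5,'t_cv.png')
crop(s,350,120,500,240,5,'s_ph.png')
crop(s,290,180,390,280,5,'s_rk.png')
crop(s,140,240,260,360,5,'s_cv.png')
E
```

```text
(no output)
```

View pics/t_ph.png

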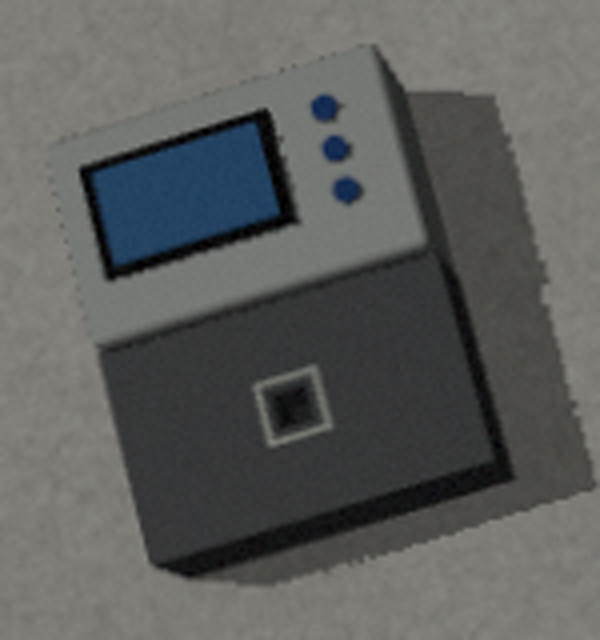

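View pics/t_rk.png

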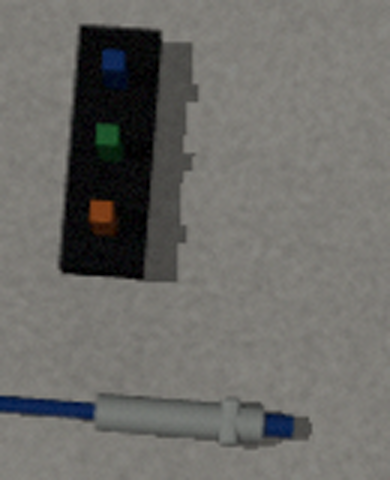

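View pics/t_cv.png

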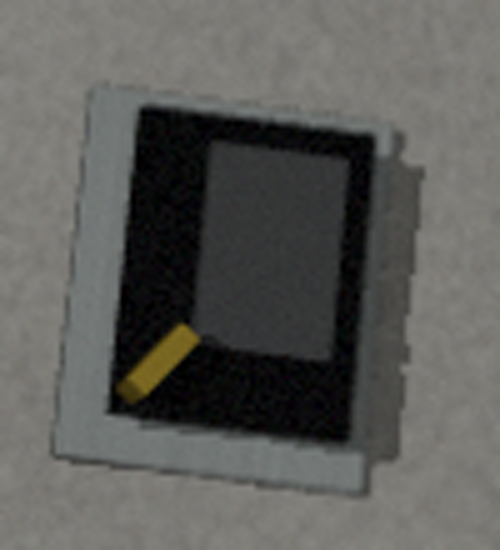

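View pics/s_ph.png

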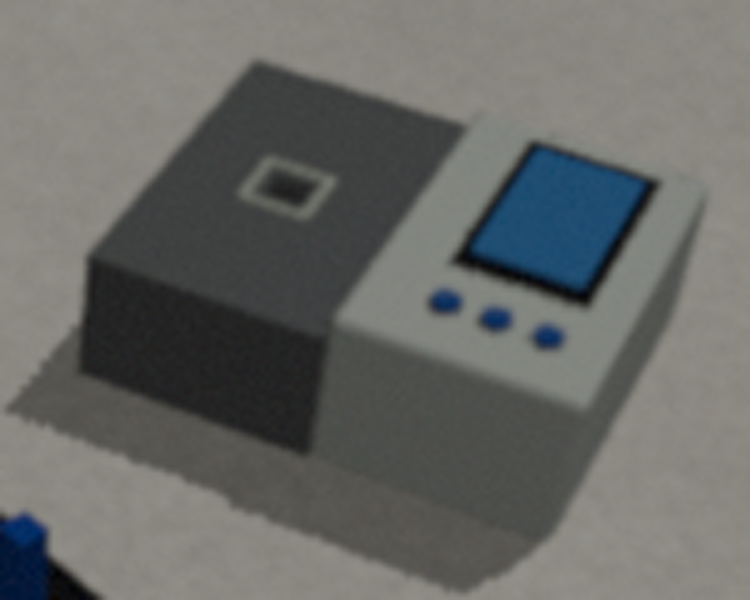

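View pics/s_rk.png

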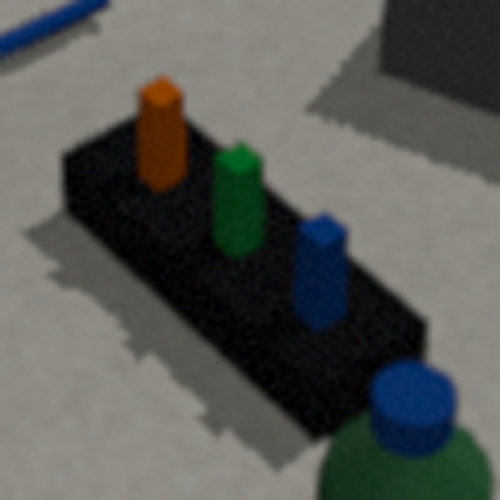

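View pics/s_cv.png

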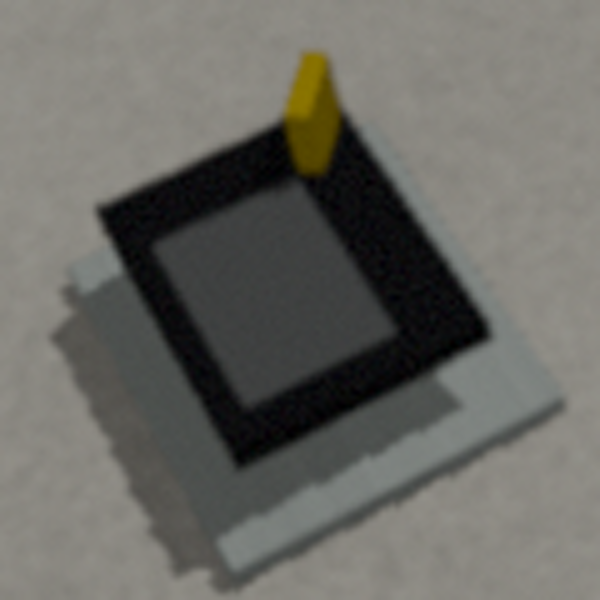

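```bash
cat > fit0.py <<'E'
from h import *
T=cam('top');S=cam('scene')
def u(p,f,o): return (np.array(p,float)+.5)/f-.5+np.array(o)
tp=lambda p:u(p,4,(100,150)); tr=lambda p:u(p,3,(260,190)); tc=lambda p:u(p,5,(400,200))
sp=lambda p:u(p,5,(350,120)); sr=lambda p:u(p,5,(290,180)); sc=lambda p:u(p,5,(140,240))
for n,a,b in [('well',tp((292.5,406.5)),sp((288,188))),('orange top',tr((101.5,211)),sr((160,91))),('green',tr((107,134)),sr((239,158))),('blue',tr((114,60)),sr((322,230))),
 ('fin top',tc((160,361)),sc((306,88))),('headC1',tp((155,563)),sp((257,62))),('headC2',tp((497,462)),sp((90,258))),
 ('c--',tc((350,440)),sc((99,207))),('c+-',tc((375,135)),sc((240,467))),('c++',tc((140,107)),sc((490,332)))]:
    X,r=tri([(T,a),(S,b)]);print(n,X.round(1),np.round(r,1))
def fit(obs,z0,x0):
    def f(q):
        Rz=np.array([[np.cos(q[3]),-np.sin(q[3]),0],[np.sin(q[3]),np.cos(q[3]),0],[0,0,1]])
        e=[]
        for C,uv,P in obs: e.append(proj(C,Rz@np.array(P,float)+q[:3])[0]-uv)
        return np.ravel(e)
    s=least_squares(f,x0,loss='soft_l1'); print(s.x[:3].round(1),'yaw',s.x[3].round(4),'res',f(s.x).reshape(-1,2).round(1).tolist()); return s.x
print('cover');
cov=[(T,tc((350,440)),(-56,-43,3)),(T,tc((375,135)),(56,-43,3)),(T,tc((140,107)),(56,43,3)),(T,tc((107,410)),(-56,43,3)),
 (S,sc((99,207)),(-56,-43,3)),(S,sc((240,467)),(56,-43,3)),(S,sc((490,332)),(56,43,3)),
 (T,tc((160,361)),(-39.7,30.5,31)),(S,sc((306,88)),(-39.7,30.5,31))]
fit(cov,0,[440,-220,42,0.])
print('well')
w=[(T,tp((155,563)),(-50,80,0)),(T,tp((497,462)),(-50,-80,0)),(S,sp((257,62)),(-50,80,0)),(S,sp((90,258)),(-50,-80,0)),
(T,tp((292.5,406.5)),(0,0,0)),(S,sp((288,188)),(0,0,0)),(S,sp((327,335)),(50,-80,0)),(T,tp((100,350)),(50,80,0)),(T,tp((432,252)),(50,-80,0))]
fit(w,0,[400,200,60,0.2])
E
python3 fit0.py
```

```text
well [553.8 244.6  58.7] [0.6 0.6]
orange top [536.   29.   66.1] [0.2 0.2]
green [581.2  25.8  66.1] [0.2 0.2]
blue [625.9  22.   65.4] [0. 0.]
fin top [ 513.5 -210.8   68. ] [0.5 0.5]
headC1 [484.3 304.8  57.9] [1.2 1.2]
headC2 [529.7 153.3  56.9] [1.7 1.7]
c-- [ 488.8 -281.3   42.9] [0.6 0.6]
c+- [ 600.5 -297.2   36.4] [0.5 0.5]
c++ [ 610.7 -212.3   36.7] [0.4 0.4]
cover
[ 549.8 -246.8   35.9] yaw -0.1348 res [[-0.5, 0.3], [-0.1, 0.2], [0.1, -0.3], [0.4, 0.2], [-0.2, 1.7], [-0.9, -1.4], [0.5, -1.0], [0.3, -0.4], [0.6, 0.9]]
well
[554.2 244.4  58. ] yaw 81.9772 res [[-1.4, 0.2], [-0.8, -0.7], [-0.5, -0.4], [-0.8, -0.2], [-0.0, -0.4], [-0.2, 0.5], [-0.7, 1.2], [-0.7, 0.5], [0.7, -1.0]]
```

```bash
cat >> h.py <<'E'
def Rt(o=None):
    o=o or readout.get_obs(); return R.from_euler('xyz',o['tcp_rot']).as_matrix(),np.array(o['tool_pos'])
def Rdown(jawyaw):
    # tool x down, tool z along yaw
    x=np.array([0,0,-1.]);z=np.array([np.cos(jawyaw),np.sin(jawyaw),0]);y=np.cross(z,x)
    return np.c_[x,y,z]
def plan(Rg,pg):
    Rc,pc=Rt(); 
    rv=R.from_matrix(Rc.T@Rg).as_rotvec()
    print('first turn w=',rv.round(4),'deg',np.degrees(np.linalg.norm(rv)).round(1))
    print('then shift cm (goal axes)=',(Rg.T@(pg-pc)/10).round(3),' | before turn (current axes)=',(Rc.T@(pg-pc)/10).round(3))
E
python3 - <<'E'
from h import *
Rc,p=Rt();print(Rc.round(3),p)
for y in (np.pi/2-.078,-np.pi/2-.078):
    plan(Rdown(y),np.array([536,29,200.]))
E
```

```text
[[-0.     0.899  0.438]
 [ 0.001  0.438 -0.899]
 [-1.     0.    -0.001]] [ 230.0997465  -471.61047357  248.24168245]
first turn w= [-2.6098e+00 -1.0000e-04 -1.4000e-03] deg 149.5
then shift cm (goal axes)= [  4.824 -26.596  52.292]  | before turn (current axes)= [  4.866  49.439 -31.579]
first turn w= [ 5.318e-01 -1.100e-03  1.000e-04] deg 30.5
then shift cm (goal axes)= [  4.824  26.596 -52.292]  | before turn (current axes)= [  4.866  49.439 -31.579]
```

Request:
arm_command(plan=[{"wx":0.107},{"wx":0.107},{"wx":0.107},{"wx":0.107},{"wx":0.104},{"ty":2.52,"tz":-2.45},{"ty":2.52,"tz":-2.45},{"ty":2.52,"tz":-2.45},{"ty":2.52,"tz":-2.45},{"ty":2.52,"tz":-2.45},{"ty":2.52,"tz":-2.45},{"ty":2.52,"tz":-2.45},{"ty":2.52,"tz":-2.45},{"ty":2.52,"tz":-2.45},{"ty":2.52,"tz":-2.45},{},{}])

```text
invalid input at $.plan[0]: expected keys tx, ty, tz, wx, wy, wz, jaw
```

```bash
python3 - <<'E'
from h import *
import pickle
o=readout.get_obs();im=imaging.capture('wrist');cv2.imwrite('pics/w1.png',im);pickle.dump(o,open('w1.pkl','wb'))
print(o)
E
```

```text
{'time': 0.15, 'joint_positions': array([-1.26300315e+00,  3.42526900e-01,  1.52474455e+00,  3.08426487e-05,
        1.27537954e+00, -1.46011218e-01]), 'dq': array([ 8.40871229e-05, -1.74964590e-03, -3.95196210e-03, -1.64911541e-03,
        3.99586424e-04, -1.31338259e-03]), 'tau': array([ 8.79004783e-04, -4.31470942e+01, -2.44353640e+01,  7.17122597e-02,
        5.38049906e-02, -8.08260211e-05]), 'tool_pos': array([ 230.0997465 , -471.61047357,  248.24168245]), 'tcp_rot': array([2.96771741, 1.56973758, 1.85071649]), 'contact_force': array([ 0.28853443,  0.30811923, -0.27057172]), 'moment': array([-0.0663358 , -0.07995332,  0.02475325]), 'grip_width': 91.65948218649366}
```

View pics/w1.png

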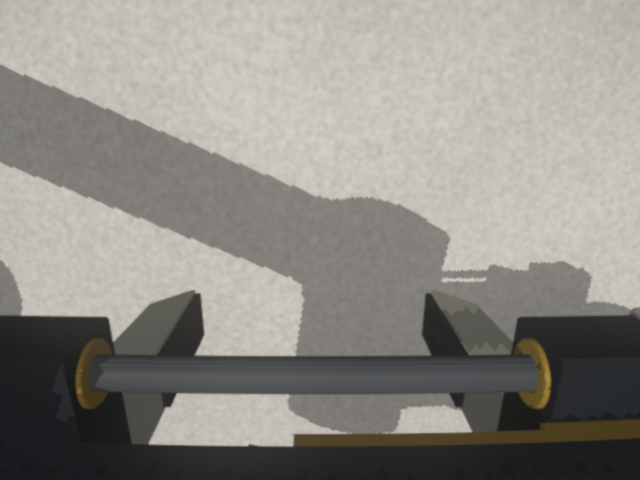

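The call was refused because every row needs all the keys, so the arm hasn't moved and this picture matches the first one.

Request:
arm_command(plan=[{"tx":0,"ty":0,"tz":0,"wx":0.107,"wy":0,"wz":0,"jaw":1},{"tx":0,"ty":0,"tz":0,"wx":0.107,"wy":0,"wz":0,"jaw":1},{"tx":0,"ty":0,"tz":0,"wx":0.107,"wy":0,"wz":0,"jaw":1},{"tx":0,"ty":0,"tz":0,"wx":0.107,"wy":0,"wz":0,"jaw":1},{"tx":0,"ty":0,"tz":0,"wx":0.104,"wy":0,"wz":0,"jaw":1},{"tx":0,"ty":2.52,"tz":-2.45,"wx":0,"wy":0,"wz":0,"jaw":1},{"tx":0,"ty":2.52,"tz":-2.45,"wx":0,"wy":0,"wz":0,"jaw":1},{"tx":0,"ty":2.52,"tz":-2.45,"wx":0,"wy":0,"wz":0,"jaw":1},{"tx":0,"ty":2.52,"tz":-2.45,"wx":0,"wy":0,"wz":0,"jaw":1},{"tx":0,"ty":2.52,"tz":-2.45,"wx":0,"wy":0,"wz":0,"jaw":1},{"tx":0,"ty":2.52,"tz":-2.45,"wx":0,"wy":0,"wz":0,"jaw":1},{"tx":0,"ty":2.52,"tz":-2.45,"wx":0,"wy":0,"wz":0,"jaw":1},{"tx":0,"ty":2.52,"tz":-2.45,"wx":0,"wy":0,"wz":0,"jaw":1},{"tx":0,"ty":2.52,"tz":-2.45,"wx":0,"wy":0,"wz":0,"jaw":1},{"tx":0,"ty":2.52,"tz":-2.45,"wx":0,"wy":0,"wz":0,"jaw":1},{"tx":0,"ty":0,"tz":0,"wx":0,"wy":0,"wz":0,"jaw":1},{"tx":0,"ty":0,"tz":0,"wx":0,"wy":0,"wz":0,"jaw":1}])

```text
time: 1.9
tool_pos: [500.6, -246.8, 248.3]
tcp_rot: [-1.599, 1.57, 3.037]
contact_force: [-0.5, -0.9, -0.5]
grip_width: 91.7
```

```bash
python3 - <<'E'
from h import *
import pickle
o=readout.get_obs();im=imaging.capture('wrist');cv2.imwrite('pics/w2.png',im);pickle.dump(o,open('w2.pkl','wb'))
print(o['time'],o['joint_positions'],o['tool_pos'],Rt(o)[0].round(3))
E
```

```text
1.9 [-5.95073697e-01  4.03780527e-01  1.43122483e+00 -4.54025807e-04
  1.30740843e+00  1.05226322e+00] [ 500.63679389 -246.79371838  248.29426454] [[-0.001  0.997 -0.076]
 [ 0.    -0.076 -0.997]
 [-1.    -0.001 -0.   ]]
```

View pics/w2.png

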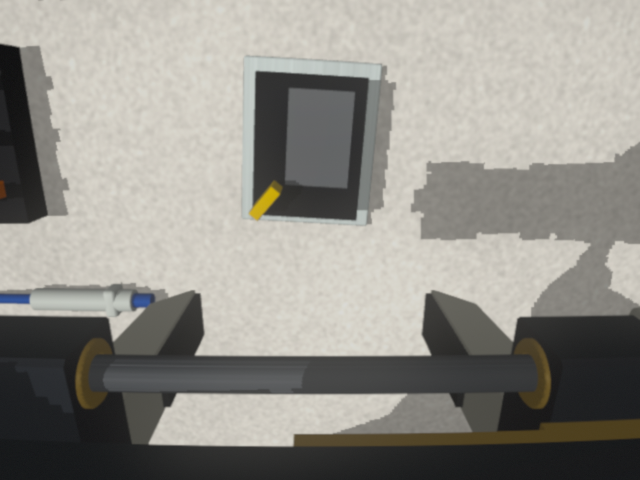

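Now the cover is seen with its fin at about (265,200), and its plate corners at about (256,72), (369,80), (357,220) and (252,215). I'll zoom in.

```bash
python3 - <<'E'
from h import *
im=cv2.imread('pics/w2.png'); crop(im,235,50,395,230,4,'w2c.png')
E
```

```text
(no output)
```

View pics/w2c.png

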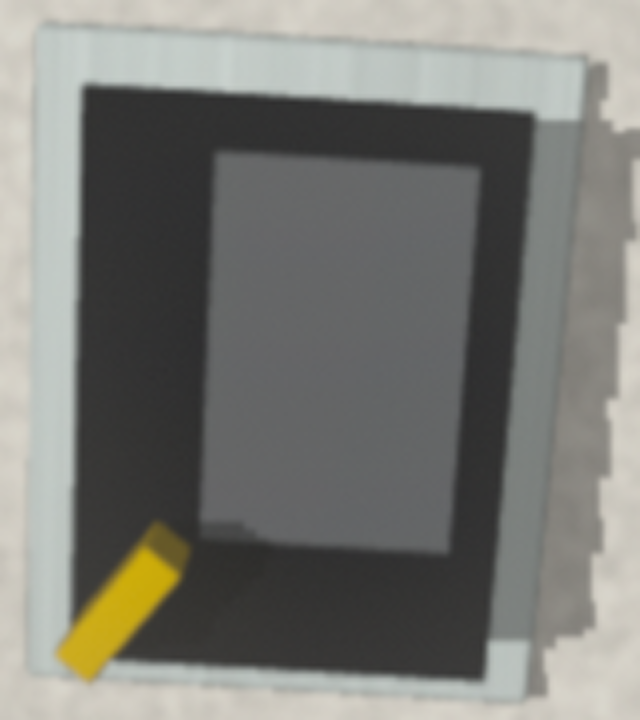

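```bash
cat > fit1.py <<'E'
import pickle
exec(open('fit0.py').read().split("for n,a,b")[0])
exec("def fit"+open('fit0.py').read().split("def fit")[1].split("print('cover')")[0])
W=cam('wrist',pickle.load(open('w2.pkl','rb')))
wc=lambda p:u(p,4,(235,50))
d=np.array([-.793,.609,0]);n=np.array([.609,.793,0]);F=np.array([-39.7,30.5,31])
cw=[(W,wc((83,85)),(56,43,3)),(W,wc((535,114)),(56,-43,3)),(W,wc((485,680)),(-56,-43,3)),
(W,wc((150,545)),F-14*d-4.5*n*-1),(W,wc((181,578)),F-14*d-4.5*n),(W,wc((90,683)),F+14*d-4.5*n),(W,wc((56,655)),F+14*d+4.5*n)]
ct=[(T,tc((350,440)),(-56,-43,3)),(T,tc((375,135)),(56,-43,3)),(T,tc((140,107)),(56,43,3)),(T,tc((107,410)),(-56,43,3)), (T,tc((160,361)),F)]
cs=[ (S,sc((99,207)),(-56,-43,3)),(S,sc((240,467)),(56,-43,3)),(S,sc((490,332)),(56,43,3)),(S,sc((306,88)),F)]
x0=[550,-247,42,-.13]
for o in (cw,ct,cw+ct,cw+ct+cs): fit(o,0,x0)
X,r=tri([(W,wc((119,615))),(T,tc((160,361)))]);print(X,r)
X,r=tri([(W,wc((119,615))),(T,tc((160,361))),(S,sc((306,88)))]);print(X,r)
E
python3 fit1.py
```

```text
[ 550.2 -246.2   39.7] yaw -0.1338 res [[-0.1, 0.3], [0.1, -0.1], [-0.1, 0.4], [-0.6, -0.2], [0.9, -0.7], [0.4, 0.3], [-0.3, -0.1]]
[ 549.4 -246.2   38.4] yaw -0.1321 res [[-0.4, 0.3], [-0.2, 0.0], [-0.1, -0.4], [0.3, 0.3], [0.3, -0.3]]
[ 550.  -246.2   38.8] yaw -0.1336 res [[-0.0, 0.7], [-0.2, 0.3], [-0.3, 0.3], [-0.6, -0.1], [0.9, -0.6], [0.5, 0.3], [-0.2, -0.1], [-0.4, -0.1], [-0.1, -0.3], [-0.0, -0.8], [0.3, -0.1], [0.3, -0.7]]
[ 549.9 -246.2   37.9] yaw -0.1339 res [[0.2, 0.8], [-0.2, 0.4], [-0.4, 0.1], [-0.4, -0.2], [1.1, -0.8], [0.7, 0.1], [0.0, -0.3], [-0.5, 0.0], [-0.2, -0.2], [-0.1, -0.7], [0.3, -0.0], [0.3, -0.6], [-0.2, 0.8], [-0.8, -2.3], [0.7, -1.9], [0.7, -0.1]]
[ 514.03090464 -210.38147498   67.04285754] [np.float64(0.20913890767997817), np.float64(0.2091389076799898)]
[ 513.86918729 -210.68913792   68.12389424] [np.float64(0.6212869249439427), np.float64(0.3509547027688371), np.float64(0.7845691897166731)]
```

Request:
arm_command(plan=[{"tx":0,"ty":-0.6,"tz":-4.5,"wx":0,"wy":0,"wz":0,"jaw":0},{"tx":0,"ty":-0.6,"tz":-4.5,"wx":0,"wy":0,"wz":0,"jaw":0},{"tx":0,"ty":-0.6,"tz":-4.5,"wx":0,"wy":0,"wz":0,"jaw":0},{"tx":0,"ty":-0.6,"tz":-4.5,"wx":0,"wy":0,"wz":0,"jaw":0},{"tx":0,"ty":-0.6,"tz":-4.5,"wx":0,"wy":0,"wz":0,"jaw":0},{"tx":0,"ty":-0.6,"tz":-4.5,"wx":0,"wy":0,"wz":0,"jaw":0},{"tx":0,"ty":0,"tz":0,"wx":0,"wy":0,"wz":0,"jaw":0},{"tx":0,"ty":0,"tz":0,"wx":0,"wy":0,"wz":0,"jaw":0}])

```text
time: 2.75
tool_pos: [485.5, 24.4, 248.9]
tcp_rot: [0.491, 1.57, -1.157]
contact_force: [-0.3, 0.0, 0.1]
grip_width: 46.0
```

```bash
python3 - <<'E'
from h import *
import pickle
o=readout.get_obs();im=imaging.capture('wrist');cv2.imwrite('pics/w3.png',im);pickle.dump(o,open('w3.pkl','wb'))
print(o['time'],o['joint_positions'],o['tool_pos'],o['grip_width'])
E
```

```text
2.75 [-1.07269077e-01  2.70521778e-01  1.62655210e+00 -6.92916188e-04
  1.24414245e+00  1.54095728e+00] [485.45394676  24.37138378 248.89355609] 46.019994213343885
```

View pics/w3.png

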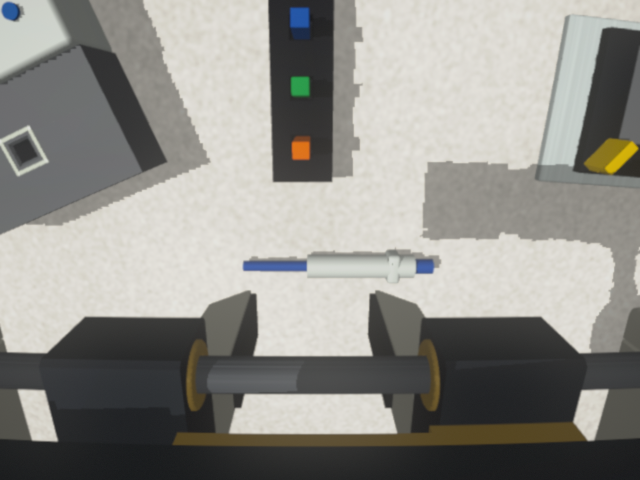

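Orange top is at about (301,148), the well at about (24,151), and the pipette at about row 266.

```bash
python3 - <<'E'
from h import *
im=cv2.imread('pics/w3.png')
a=cv2.resize(im[0:195,262:342],None,fx=3,fy=3,interpolation=2)
b=cv2.resize(im[100:200,0:80],None,fx=5.85,fy=5.85,interpolation=2)
cv2.imwrite('pics/w3c.png',np.hstack([a,b]));print(a.shape,b.shape)
E
```

```text
(585, 240, 3) (585, 468, 3)
```

View pics/w3c.png

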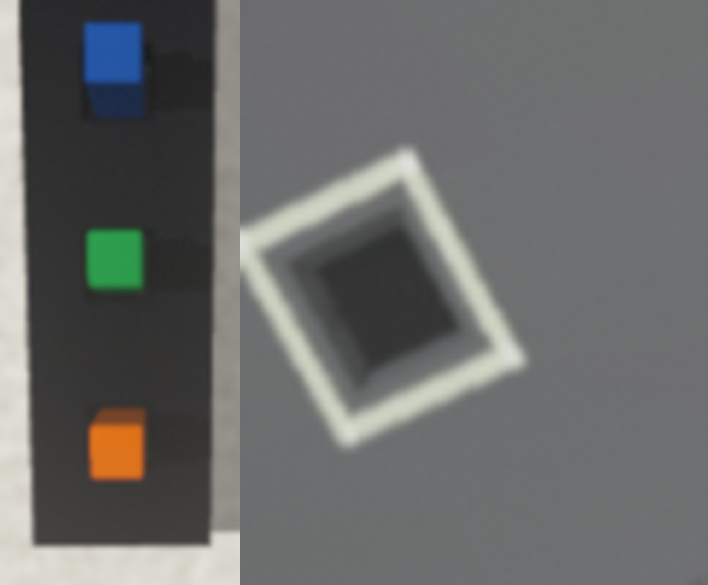

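```bash
cat > fit2.py <<'E'
import pickle
exec(open('fit0.py').read().split("for n,a,b")[0])
W=cam('wrist',pickle.load(open('w3.pkl','rb')))
wa=lambda p:u(p,3,(262,0)); wb=lambda p:u(p,5.85,(0,100))
O={'orange':(wa((117,452)),tr((101.5,211)),sr((160,91)),68),'green':(wa((115,259)),tr((107,134)),sr((239,158)),68),'blue':(wa((113,52)),tr((114,60)),sr((322,230)),68),
'well':(wb((140,299)),tp((292.5,406.5)),sp((288,188)),60)}
for k,(w,t,s,z) in O.items():
    print(k,'WT',tri([(W,w),(T,t)])[0].round(1),'WTS',tri([(W,w),(T,t),(S,s)])[0].round(1),np.round(tri([(W,w),(T,t),(S,s)])[1],1),'W@z',onplane(W,[w],z)[0].round(1),'T@z',onplane(T,[t],z)[0].round(1),'S@z',onplane(S,[s],z)[0].round(1))
c=[onplane(W,[wa(p)],68)[0][:2] for p in [(90,425),(144,425),(143,479),(91,479)]]
print(np.array(c).round(1))
c=np.array([onplane(W,[wb(p)],60)[0][:2] for p in [(168,148),(285,363),(108,447),(-2,238)]])
print(c.round(1)); 
for i in range(4):
    e=c[(i+1)%4]-c[i];print(np.linalg.norm(e).round(1),np.arctan2(e[1],e[0]).round(3))
E
python3 fit2.py
```

```text
orange WT [536.5  29.5  62.1] WTS [536.2  29.3  66. ] [0.8 0.5 0.3] W@z [537.   29.7  68. ] T@z [535.6  28.7  68. ] S@z [537.7  27.7  68. ]
green WT [582.4  26.3  60.7] WTS [581.6  26.   66.1] [0.7 0.2 0.5] W@z [582.   26.4  68. ] T@z [580.9  25.8  68. ] S@z [582.7  24.2  68. ]
blue WT [632.8  23.4  37. ] WTS [626.5  22.3  65.6] [1.3 0.7 0.6] W@z [627.1  23.   68. ] T@z [625.3  21.9  68. ] S@z [627.7  20.1  68. ]
well WT [553.8 244.2  60.2] WTS [554.  244.8  59. ] [0.7 0.9 0.3] W@z [554.5 244.8  60. ] T@z [553.2 243.8  60. ] S@z [555.1 243.7  60. ]
[[544.   35.7]
 [543.   22.6]
 [530.   23.8]
 [531.   36.7]]
[[573.3 235.7]
 [544.3 226.7]
 [535.5 254.7]
 [564.3 262.6]]
30.3 -2.84
29.3 1.875
29.8 0.267
28.3 -1.248
```

Request:
arm_command(plan=[{"tx":0,"ty":1.7,"tz":-0.3,"wx":0,"wy":0,"wz":0,"jaw":0},{"tx":0,"ty":1.7,"tz":-0.3,"wx":0,"wy":0,"wz":0,"jaw":0},{"tx":0,"ty":1.67,"tz":-0.29,"wx":0,"wy":0,"wz":0,"jaw":0},{"tx":3.0,"ty":0,"tz":0,"wx":0,"wy":0,"wz":0,"jaw":0},{"tx":3.0,"ty":0,"tz":0,"wx":0,"wy":0,"wz":0,"jaw":0},{"tx":3.0,"ty":0,"tz":0,"wx":0,"wy":0,"wz":0,"jaw":0},{"tx":3.0,"ty":0,"tz":0,"wx":0,"wy":0,"wz":0,"jaw":0},{"tx":2.9,"ty":0,"tz":0,"wx":0,"wy":0,"wz":0,"jaw":0},{"tx":0,"ty":0,"tz":0,"wx":0,"wy":0,"wz":0,"jaw":0},{"tx":0,"ty":0,"tz":0,"wx":0,"wy":0,"wz":0,"jaw":0}])

```text
time: 3.8
tool_pos: [537.3, 27.9, 100.0]
tcp_rot: [-0.963, 1.57, -2.614]
contact_force: [-0.6, 0.1, 1.4]
grip_width: 45.6
```

```bash
python3 - <<'E'
from h import *
import pickle
o=readout.get_obs();im=imaging.capture('wrist');cv2.imwrite('pics/w4.png',im);pickle.dump(o,open('w4.pkl','wb'))
print(o['time'],o['joint_positions'],o['tool_pos'],o['grip_width'])
crop(im,200,150,440,330,3,'w4c.png')
E
```

```text
3.8 [-9.03650530e-02  5.29539095e-01  1.68016974e+00 -3.66611466e-04
  9.32297924e-01  1.56114012e+00] [537.28360829  27.94123099  99.9981064 ] 45.64944285093485
```

View pics/w4c.png

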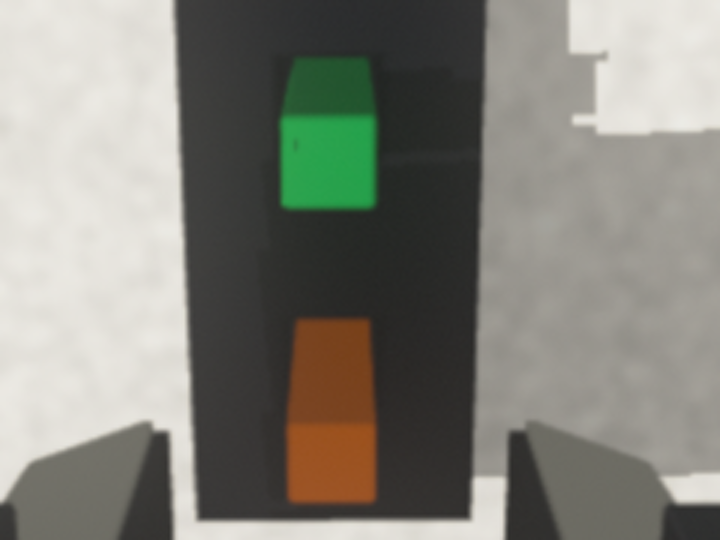

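```bash
python3 - <<'E'
import pickle
from h import *
o=pickle.load(open('w4.pkl','rb'));W=cam('wrist',o)
U=lambda p:(np.array(p,float)+.5)/3-.5+np.array((200,150))
c=np.array([onplane(W,[U(p)],67.5)[0] for p in [(286,424),(377,422),(376,500),(289,502)]]);print(c.round(1),c.mean(0))
print(np.linalg.norm(c[1]-c[0]),np.linalg.norm(c[2]-c[1]))
e=c[1]-c[0]+c[2]-c[3];print(np.arctan2(e[1],e[0])+np.pi/2)
W3=cam('wrist',pickle.load(open('w3.pkl','rb')))
print(tri([(W,U((332,462))),(W3,((117.5)/3-.5+262,(452.5)/3-.5))]))
plan(Rdown(-np.pi/2-.078),np.array([c.mean(0)[0],c.mean(0)[1],69.]))
E
```

```text
[[543.7  35.7  67.5]
 [542.9  22.5  67.5]
 [530.3  23.6  67.5]
 [531.   36.5  67.5]] [536.98783877  29.57619569  67.5       ]
13.202424794251014 12.642266410610915
-0.05518776419831606
(array([536.95182373,  29.64996511,  67.27786518]), [np.float64(0.07088283387745262), np.float64(0.07088283387744188)])
first turn w= [-0.002   0.0002 -0.0018] deg 0.2
then shift cm (goal axes)= [ 3.192 -0.104 -0.125]  | before turn (current axes)= [ 3.191 -0.11  -0.125]
```

Request:
arm_command(plan=[{"tx":0,"ty":-0.06,"tz":-0.13,"wx":0,"wy":0,"wz":0,"jaw":0},{"tx":1.0,"ty":0,"tz":0,"wx":0,"wy":0,"wz":0,"jaw":0},{"tx":1.0,"ty":0,"tz":0,"wx":0,"wy":0,"wz":0,"jaw":0},{"tx":1.1,"ty":0,"tz":0,"wx":0,"wy":0,"wz":0,"jaw":0},{"tx":0,"ty":0,"tz":0,"wx":0,"wy":0,"wz":0,"jaw":0},{"tx":0,"ty":0,"tz":0,"wx":0,"wy":0,"wz":0,"jaw":-1},{"tx":0,"ty":0,"tz":0,"wx":0,"wy":0,"wz":0,"jaw":-1},{"tx":0,"ty":0,"tz":0,"wx":0,"wy":0,"wz":0,"jaw":-1},{"tx":0,"ty":0,"tz":0,"wx":0,"wy":0,"wz":0,"jaw":-1},{"tx":0,"ty":0,"tz":0,"wx":0,"wy":0,"wz":0,"jaw":-1},{"tx":0,"ty":0,"tz":0,"wx":0,"wy":0,"wz":0,"jaw":-1}])

```text
time: 4.95
tool_pos: [536.6, 30.9, 68.9]
tcp_rot: [1.264, 1.57, -0.385]
contact_force: [-0.0, 0.1, 0.6]
grip_width: 12.7
```

Request:
arm_command(plan=[{"tx":-0.5,"ty":0,"tz":0,"wx":0,"wy":0,"wz":0,"jaw":-1},{"tx":-1.0,"ty":0,"tz":0,"wx":0,"wy":0,"wz":0,"jaw":-1},{"tx":-1.5,"ty":0,"tz":0,"wx":0,"wy":0,"wz":0,"jaw":-1},{"tx":-2.0,"ty":0,"tz":0,"wx":0,"wy":0,"wz":0,"jaw":-1},{"tx":-3.0,"ty":0,"tz":0,"wx":0,"wy":0,"wz":0,"jaw":-1},{"tx":-2.0,"ty":0,"tz":0,"wx":0,"wy":0,"wz":0,"jaw":-1},{"tx":0,"ty":0,"tz":0,"wx":0,"wy":0,"wz":0,"jaw":-1},{"tx":0,"ty":0,"tz":0,"wx":0,"wy":0,"wz":0,"jaw":-1}])

```text
time: 5.75
tool_pos: [536.5, 30.9, 169.1]
tcp_rot: [1.462, 1.57, -0.187]
contact_force: [-0.1, 0.0, -0.6]
grip_width: 12.7
```

```bash
python3 - <<'E'
from h import *
import pickle
o=readout.get_obs();im=imaging.capture('wrist');cv2.imwrite('pics/w5.png',im);pickle.dump(o,open('w5.pkl','wb'))
print(o['time'],o['tool_pos'],o['grip_width'])
plan(Rdown(-np.pi/2+.297),np.array([554.3,244.6,169.]))
E
```

```text
5.75 [536.46496378  30.92989379 169.12696798] 12.652973366917557
first turn w= [-3.752e-01 -1.000e-04  9.000e-04] deg 21.5
then shift cm (goal axes)= [ -0.072   8.003 -19.892]  | before turn (current axes)= [ -0.074   0.156 -21.441]
```

View pics/w5.png

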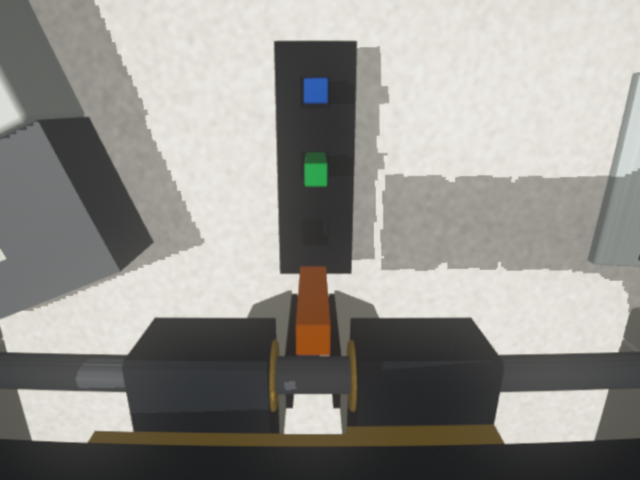

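The orange block is held upright: front bottom edge at about (301–326, 267), front top edge at about (297–330, 324). I'll check its offset in the tool frame.

```bash
python3 - <<'E'
from h import *
im=cv2.imread('pics/w5.png');crop(im,240,250,390,370,5,'w5c.png')
K,d,p,Rm=cam('wrist')
c=imaging.get_calibration('wrist');M=c['mount'];C=(K,d,M[:3,3],M[:3,:3])
for P in [(61,6.5,-6.5),(61,6.5,6.5),(1,6.5,-6.5),(1,6.5,6.5),(1,-6.5,-6.5),(1,-6.5,6.5)]: print(P,((proj(C,np.array(P,float))[0]-[240,250]+.5)*5-.5).round(0))
E
```

```text
(61, 6.5, -6.5) [306.  80.]
(61, 6.5, 6.5) [436.  80.]
(1, 6.5, -6.5) [284. 378.]
(1, 6.5, 6.5) [463. 378.]
(1, -6.5, -6.5) [287. 532.]
(1, -6.5, 6.5) [460. 532.]
```

View pics/w5c.png

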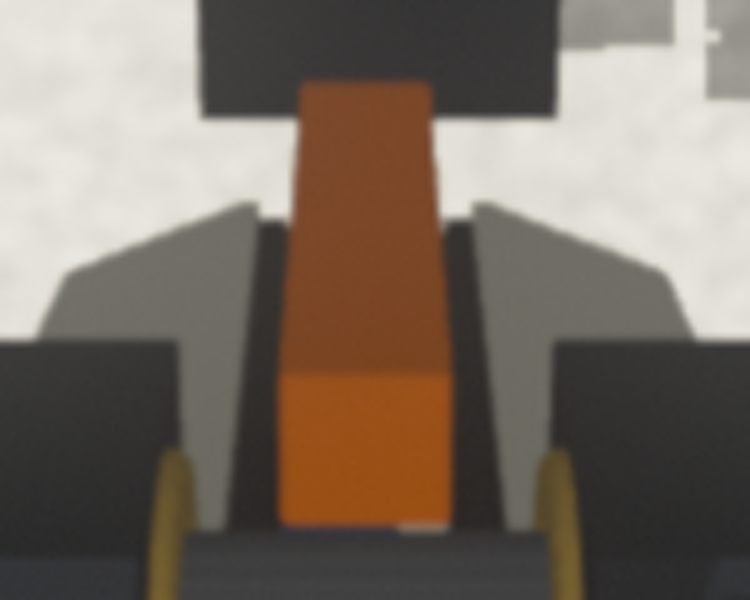

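Request:
arm_command(plan=[{"tx":0,"ty":0,"tz":0,"wx":-0.125,"wy":0,"wz":0,"jaw":-1},{"tx":0,"ty":0,"tz":0,"wx":-0.125,"wy":0,"wz":0,"jaw":-1},{"tx":0,"ty":0,"tz":0,"wx":-0.125,"wy":0,"wz":0,"jaw":-1},{"tx":0,"ty":0.8,"tz":-1.985,"wx":0,"wy":0,"wz":0,"jaw":-1},{"tx":0,"ty":1.6,"tz":-3.97,"wx":0,"wy":0,"wz":0,"jaw":-1},{"tx":0,"ty":1.6,"tz":-3.97,"wx":0,"wy":0,"wz":0,"jaw":-1},{"tx":0,"ty":1.6,"tz":-3.97,"wx":0,"wy":0,"wz":0,"jaw":-1},{"tx":0,"ty":1.6,"tz":-3.97,"wx":0,"wy":0,"wz":0,"jaw":-1},{"tx":0,"ty":0.8,"tz":-1.985,"wx":0,"wy":0,"wz":0,"jaw":-1},{"tx":0,"ty":0,"tz":0,"wx":0,"wy":0,"wz":0,"jaw":-1},{"tx":0,"ty":0,"tz":0,"wx":0,"wy":0,"wz":0,"jaw":-1},{"tx":0,"ty":0,"tz":0,"wx":0,"wy":0,"wz":0,"jaw":-1},{"tx":0,"ty":0,"tz":0,"wx":0,"wy":0,"wz":0,"jaw":-1}])

```text
time: 7.1
tool_pos: [555.0, 242.8, 168.5]
tcp_rot: [-1.192, 1.57, -2.467]
contact_force: [0.7, 0.3, 0.6]
grip_width: 12.5
```

```bash
python3 - <<'E'
from h import *
import pickle
o=readout.get_obs();im=imaging.capture('wrist');cv2.imwrite('pics/w6.png',im);pickle.dump(o,open('w6.pkl','wb'))
print(o['time'],o['tool_pos'],o['grip_width'],Rt(o)[0].round(4))
crop(im,220,170,400,305,4,'w6c.png')
E
```

```text
7.1 [554.97912383 242.82079932 168.45491336] 12.474699555655674 [[-6.000e-04  9.568e-01  2.909e-01]
 [-5.000e-04  2.909e-01 -9.568e-01]
 [-1.000e+00 -7.000e-04  3.000e-04]]
```

View pics/w6c.png

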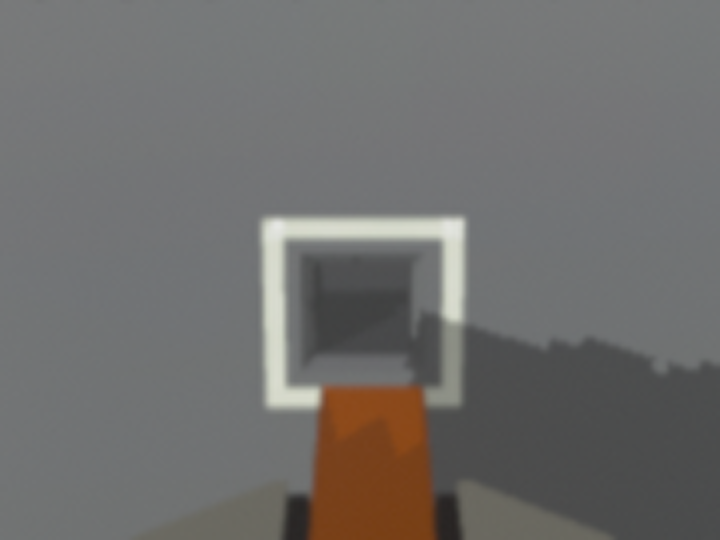

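```bash
python3 - <<'E'
from h import *
import pickle
c=imaging.get_calibration('wrist');M=c['mount']
K,d,_,_=cam('wrist');C=(K,d,M[:3,3],M[:3,:3])
U=lambda p:(np.array(p,float)+.5)/4-.5+np.array((220,170))
def onx(uv,X):
    p,v=ray(C,[uv]);return p+v[0]*((X-p[0])/v[0][0])
for X in (108.5,):
    c4=np.array([onx(U(p),X) for p in [(263,219),(465,219),(461,408),(268,408)]]);print(c4.round(2),c4.mean(0))
# block foot front edge: y known by x=61
f=[onx(U(p),61) for p in [(321,388),(424,388)]];print(np.round(f,2))
print(readout.get_obs()['tool_pos'],readout.get_obs()['dq'])
E
```

```text
[[108.5   14.75 -16.71]
 [108.5   14.77  13.54]
 [108.5  -15.67  13.44]
 [108.5  -15.69 -16.51]] [108.5         -0.45906056  -1.56053889]
[[61.    6.2  -6.75]
 [61.    6.2   6.09]]
[555.08108661 242.93316228 168.63618701] [ 0.00262131 -0.00147008 -0.00578268 -0.00050142  0.00111193  0.0038791 ]
```

Request:
arm_command(plan=[{"tx":1.0,"ty":-0.02,"tz":-0.1,"wx":0,"wy":0,"wz":0,"jaw":-1},{"tx":1.0,"ty":0,"tz":0,"wx":0,"wy":0,"wz":0,"jaw":-1},{"tx":0,"ty":0,"tz":0,"wx":0,"wy":0,"wz":0,"jaw":-1},{"tx":0,"ty":0,"tz":0,"wx":0,"wy":0,"wz":0,"jaw":-1},{"tx":0,"ty":0,"tz":0,"wx":0,"wy":0,"wz":0,"jaw":-1}])

```text
time: 7.65
tool_pos: [554.6, 245.1, 148.8]
tcp_rot: [1.281, 1.571, 0.007]
contact_force: [-0.1, -0.4, -1.3]
grip_width: 12.6
```

```bash
python3 - <<'E'
from h import *
import pickle
o=readout.get_obs();im=imaging.capture('wrist');cv2.imwrite('pics/w7.png',im);pickle.dump(o,open('w7.pkl','wb'))
print(o['time'],o['tool_pos'],o['grip_width'])
crop(im,220,170,400,305,4,'w7c.png')
E
```

```text
7.65 [554.60579797 245.07336687 148.78909983] 12.61113076844845
```

View pics/w7c.png

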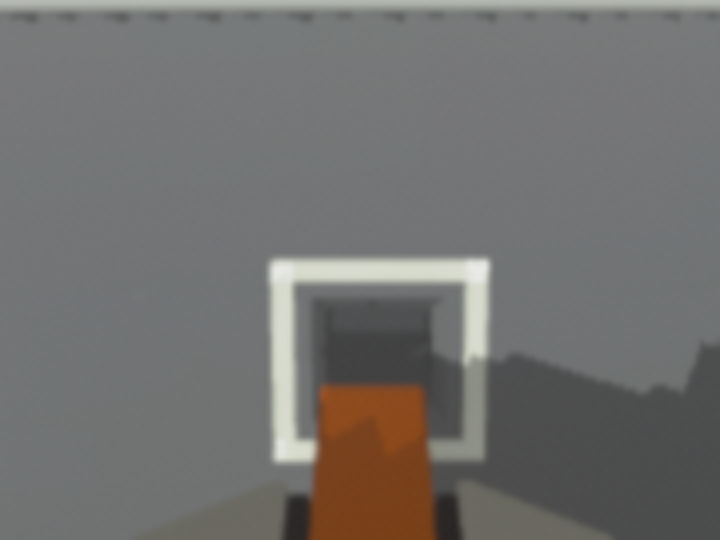

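```bash
python3 - <<'E'
from h import *
c=imaging.get_calibration('wrist');M=c['mount']
K,d,_,_=cam('wrist');C=(K,d,M[:3,3],M[:3,:3])
U=lambda p:(np.array(p,float)+.5)/4-.5+np.array((220,170))
def onx(uv,X):
    p,v=ray(C,[uv]);return p+v[0]*((X-p[0])/v[0][0])
c4=np.array([onx(U(p),88.8) for p in [(270,260),(489,260),(485,461),(275,461)]]);print(c4.round(2),c4.mean(0))
print(np.round([onx(U(p),61) for p in [(320,387),(425,387)]],2))
print(readout.get_obs()['tool_pos'])
E
```

```text
[[ 88.8   14.37 -14.54]
 [ 88.8   14.39  15.85]
 [ 88.8  -15.94  15.93]
 [ 88.8  -15.96 -14.37]] [88.8        -0.78596376  0.71634355]
[[61.    6.33 -6.87]
 [61.    6.34  6.21]]
[554.64532612 245.11712523 148.92768008]
```

Request:
arm_command(plan=[{"tx":0,"ty":-0.05,"tz":0.1,"wx":0,"wy":0,"wz":0,"jaw":-1},{"tx":0.6,"ty":0,"tz":0,"wx":0,"wy":0,"wz":0,"jaw":-1},{"tx":0.8,"ty":0,"tz":0,"wx":0,"wy":0,"wz":0,"jaw":-1},{"tx":0.8,"ty":0,"tz":0,"wx":0,"wy":0,"wz":0,"jaw":-1},{"tx":0.2,"ty":0,"tz":0,"wx":0,"wy":0,"wz":0,"jaw":-1},{"tx":0,"ty":0,"tz":0,"wx":0,"wy":0,"wz":0,"jaw":-1},{"tx":0,"ty":0,"tz":0,"wx":0,"wy":0,"wz":0,"jaw":-1},{"tx":0.2,"ty":0,"tz":0,"wx":0,"wy":0,"wz":0,"jaw":-1},{"tx":0.2,"ty":0,"tz":0,"wx":0,"wy":0,"wz":0,"jaw":-1},{"tx":0.2,"ty":0,"tz":0,"wx":0,"wy":0,"wz":0,"jaw":-1},{"tx":0.2,"ty":0,"tz":0,"wx":0,"wy":0,"wz":0,"jaw":-1},{"tx":0.3,"ty":0,"tz":0,"wx":0,"wy":0,"wz":0,"jaw":-1},{"tx":0,"ty":0,"tz":0,"wx":0,"wy":0,"wz":0,"jaw":-1}])

```text
time: 9.0
tool_pos: [554.0, 243.8, 113.1]
tcp_rot: [-1.478, 1.57, -2.752]
contact_force: [1.3, -0.6, 0.4]
grip_width: 12.6
```

```bash
python3 - <<'E'
from h import *
o=readout.get_obs();im=imaging.capture('wrist');cv2.imwrite('pics/w8.png',im)
print(o['time'],o['tool_pos'],o['grip_width'],o['contact_force'],o['moment'])
crop(im,220,200,400,335,4,'w8c.png')
E
```

```text
9.0 [553.96594886 243.83663664 113.11984052] 12.621784164994327 [ 1.29718875 -0.58210129  0.35121177] [0.06320398 0.00580648 0.02420917]
```

View pics/w8c.png

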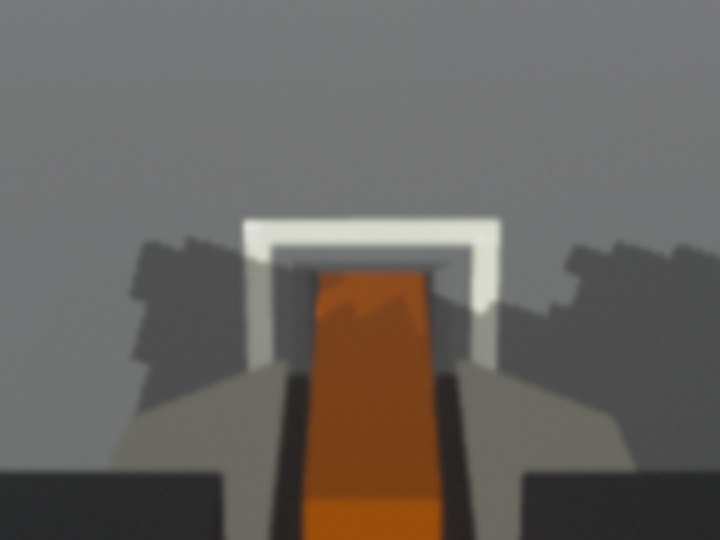

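The foot is about 8 mm inside the well, centred, and no force shows. I'll continue down.

Request:
arm_command(plan=[{"tx":0.4,"ty":0,"tz":0,"wx":0,"wy":0,"wz":0,"jaw":-1},{"tx":0.4,"ty":0,"tz":0,"wx":0,"wy":0,"wz":0,"jaw":-1},{"tx":0.4,"ty":0,"tz":0,"wx":0,"wy":0,"wz":0,"jaw":-1},{"tx":0.4,"ty":0,"tz":0,"wx":0,"wy":0,"wz":0,"jaw":-1},{"tx":0.4,"ty":0,"tz":0,"wx":0,"wy":0,"wz":0,"jaw":-1},{"tx":0.2,"ty":0,"tz":0,"wx":0,"wy":0,"wz":0,"jaw":-1},{"tx":0.2,"ty":0,"tz":0,"wx":0,"wy":0,"wz":0,"jaw":-1},{"tx":0.1,"ty":0,"tz":0,"wx":0,"wy":0,"wz":0,"jaw":-1},{"tx":0,"ty":0,"tz":0,"wx":0,"wy":0,"wz":0,"jaw":-1}])

```text
time: 9.95
tool_pos: [554.2, 243.9, 88.6]
tcp_rot: [-0.962, 1.571, -2.236]
contact_force: [0.9, -0.5, -0.5]
grip_width: 12.5
```

Request:
arm_command(plan=[{"tx":0.1,"ty":0,"tz":0,"wx":0,"wy":0,"wz":0,"jaw":-1},{"tx":0.1,"ty":0,"tz":0,"wx":0,"wy":0,"wz":0,"jaw":-1},{"tx":0,"ty":0,"tz":0,"wx":0,"wy":0,"wz":0,"jaw":-1}])

```text
time: 10.25
tool_pos: [554.4, 244.0, 86.9]
tcp_rot: [1.414, 1.57, 0.14]
contact_force: [1.3, -0.8, 0.6]
grip_width: 12.6
```

Request:
arm_command(plan=[{"tx":0.1,"ty":0,"tz":0,"wx":0,"wy":0,"wz":0,"jaw":-1},{"tx":0.05,"ty":0,"tz":0,"wx":0,"wy":0,"wz":0,"jaw":-1},{"tx":0,"ty":0,"tz":0,"wx":0,"wy":0,"wz":0,"jaw":-1}])

```text
time: 10.55
tool_pos: [554.7, 244.1, 86.8]
tcp_rot: [1.478, 1.569, 0.204]
contact_force: [-1.9, -2.2, 9.7]
grip_width: 12.9
```

The 9.7 N reaction at z ≈ 87 means the block has reached the bottom. I'll release it, back up and look.

Request:
arm_command(plan=[{"tx":-0.1,"ty":0,"tz":0,"wx":0,"wy":0,"wz":0,"jaw":-0.3},{"tx":0,"ty":0,"tz":0,"wx":0,"wy":0,"wz":0,"jaw":-0.3},{"tx":0,"ty":0,"tz":0,"wx":0,"wy":0,"wz":0,"jaw":-0.3},{"tx":0,"ty":0,"tz":0,"wx":0,"wy":0,"wz":0,"jaw":-0.3},{"tx":-1,"ty":0,"tz":0,"wx":0,"wy":0,"wz":0,"jaw":-0.3},{"tx":-2,"ty":0,"tz":0,"wx":0,"wy":0,"wz":0,"jaw":-0.3},{"tx":-3,"ty":0,"tz":0,"wx":0,"wy":0,"wz":0,"jaw":-0.3},{"tx":-3.5,"ty":0,"tz":0,"wx":0,"wy":0,"wz":0,"jaw":-0.3},{"tx":-3.5,"ty":0,"tz":0,"wx":0,"wy":0,"wz":0,"jaw":-0.3},{"tx":0,"ty":0,"tz":0,"wx":0,"wy":0,"wz":0,"jaw":-0.3},{"tx":0,"ty":0,"tz":0,"wx":0,"wy":0,"wz":0,"jaw":-0.3}])

```text
time: 11.65
tool_pos: [554.5, 244.0, 217.4]
tcp_rot: [1.522, 1.569, 0.248]
contact_force: [-0.6, 0.6, -0.5]
grip_width: 32.0
```

```bash
python3 - <<'E'
from h import *
import pickle
o=readout.get_obs();im=imaging.capture('wrist');cv2.imwrite('pics/w9.png',im);pickle.dump(o,open('w9.pkl','wb'))
s=imaging.capture('scene');cv2.imwrite('pics/s9.png',s)
print(o['time'],o['tool_pos'],o['grip_width'],o['contact_force'])
a=cv2.resize(im[190:320,230:390],None,fx=3,fy=3,interpolation=2);b=cv2.resize(s[120:250,350:490],None,fx=3,fy=3,interpolation=2)
cv2.imwrite('pics/w9c.png',np.hstack([a,b])[:, :800])
E
```

```text
11.65 [554.47293557 244.01245295 217.39797538] 31.987792386663585 [-0.59274054  0.55465634 -0.5369107 ]
```

View pics/w9c.png

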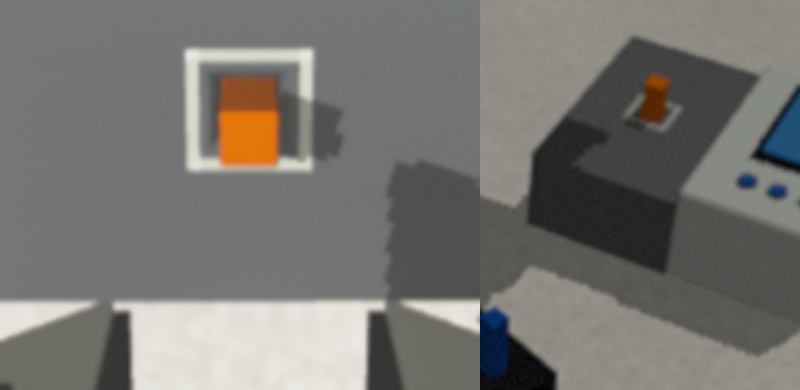

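Orange is seated: only about 26 mm shows inside the frame in both views. Next, over to the fin.

Request:
arm_command(plan=[{"tx":0,"ty":0,"tz":0,"wx":0.136,"wy":0,"wz":0,"jaw":-0.3},{"tx":0,"ty":0,"tz":0,"wx":0.136,"wy":0,"wz":0,"jaw":-0.3},{"tx":0,"ty":0,"tz":0,"wx":0.136,"wy":0,"wz":0,"jaw":-0.3},{"tx":0,"ty":0,"tz":0,"wx":0.136,"wy":0,"wz":0,"jaw":-0.3},{"tx":0,"ty":0,"tz":0,"wx":0.136,"wy":0,"wz":0,"jaw":-0.3},{"tx":0,"ty":0,"tz":0,"wx":0.136,"wy":0,"wz":0,"jaw":-0.3},{"tx":0,"ty":0,"tz":0,"wx":0.136,"wy":0,"wz":0,"jaw":-0.3},{"tx":0,"ty":0,"tz":0,"wx":0.134,"wy":0,"wz":0,"jaw":-0.3},{"tx":0,"ty":2.95,"tz":3.48,"wx":0,"wy":0,"wz":0,"jaw":-0.3},{"tx":0,"ty":2.95,"tz":3.48,"wx":0,"wy":0,"wz":0,"jaw":-0.3},{"tx":0,"ty":2.95,"tz":3.48,"wx":0,"wy":0,"wz":0,"jaw":-0.3},{"tx":0,"ty":2.95,"tz":3.48,"wx":0,"wy":0,"wz":0,"jaw":-0.3},{"tx":0,"ty":2.95,"tz":3.48,"wx":0,"wy":0,"wz":0,"jaw":-0.3},{"tx":0,"ty":2.95,"tz":3.48,"wx":0,"wy":0,"wz":0,"jaw":-0.3},{"tx":0,"ty":2.95,"tz":3.48,"wx":0,"wy":0,"wz":0,"jaw":-0.3},{"tx":0,"ty":2.95,"tz":3.48,"wx":0,"wy":0,"wz":0,"jaw":-0.3},{"tx":0,"ty":2.95,"tz":3.48,"wx":0,"wy":0,"wz":0,"jaw":-0.3},{"tx":0,"ty":2.95,"tz":3.48,"wx":0,"wy":0,"wz":0,"jaw":-0.3},{"tx":0,"ty":0,"tz":0,"wx":0,"wy":0,"wz":0,"jaw":-0.3}])

```text
time: 13.65
tool_pos: [513.8, -215.5, 214.6]
tcp_rot: [-0.542, 1.568, -2.907]
contact_force: [-0.5, 0.1, -0.1]
grip_width: 32.3
```

Request:
arm_command(plan=[{"tx":2.5,"ty":0,"tz":0,"wx":0,"wy":0,"wz":0,"jaw":-0.3},{"tx":2.5,"ty":0,"tz":0,"wx":0,"wy":0,"wz":0,"jaw":-0.3},{"tx":2.5,"ty":0,"tz":0,"wx":0,"wy":0,"wz":0,"jaw":-0.3},{"tx":0,"ty":0,"tz":0,"wx":0,"wy":0,"wz":0,"jaw":-0.3},{"tx":0,"ty":0,"tz":0,"wx":0,"wy":0,"wz":0,"jaw":-0.3},{"tx":0,"ty":0,"tz":0,"wx":0,"wy":0,"wz":0,"jaw":-0.3}])

```text
time: 14.25
tool_pos: [515.7, -210.6, 142.3]
tcp_rot: [1.837, 1.569, -0.523]
contact_force: [0.4, -0.4, -0.4]
grip_width: 32.0
```

```bash
python3 - <<'E'
from h import *
import pickle
o=readout.get_obs();im=imaging.capture('wrist');cv2.imwrite('pics/w10.png',im);pickle.dump(o,open('w10.pkl','wb'))
print(o['time'],o['tool_pos'],o['grip_width'],o['joint_positions'])
E
```

```text
14.25 [ 515.73460251 -210.56172993  142.31645799] 32.02990440801609 [-5.25203658e-01  5.03374819e-01  1.58397996e+00  4.52380550e-06
  1.05251613e+00  1.83440323e+00]
```

View pics/w10.png

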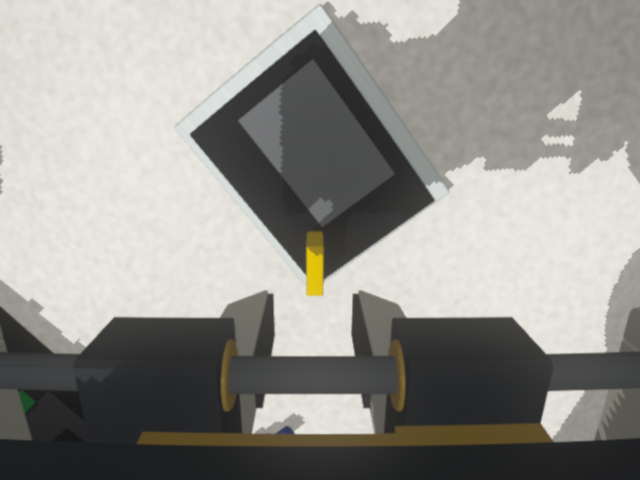

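The fin (top face about 307–323 × 247–295) is parallel to the fingers and nearly centred between the tips. I'll measure it.

```bash
python3 - <<'E'
from h import *
im=cv2.imread('pics/w10.png');crop(im,270,220,370,310,7,'w10c.png')
E
```

```text
(no output)
```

View pics/w10c.png

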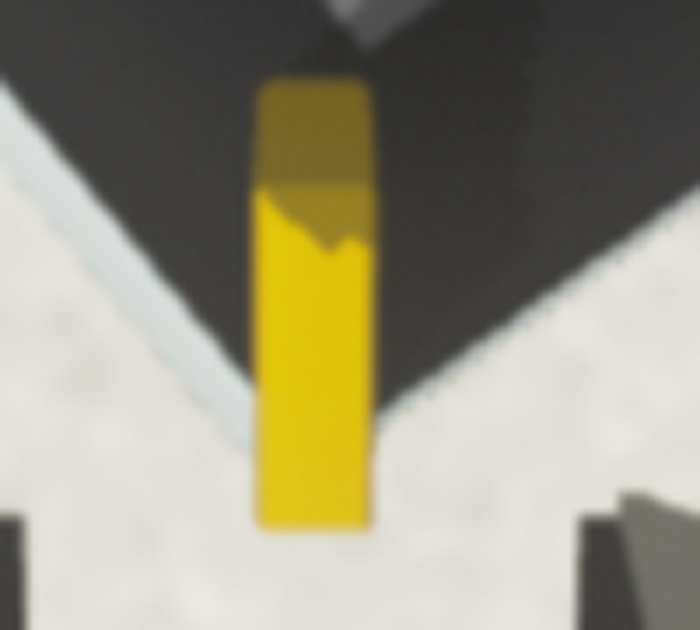

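```bash
python3 - <<'E'
from h import *
import pickle
o=pickle.load(open('w10.pkl','rb'))
c=imaging.get_calibration('wrist');M=c['mount']
K,d,_,_=cam('wrist');C=(K,d,M[:3,3],M[:3,:3])
U=lambda p:(np.array(p,float)+.5)/7-.5+np.array((270,220))
def onx(uv,X):
    p,v=ray(C,[uv]);return p+v[0]*((X-p[0])/v[0][0])
for zt in (71,73):
    P=np.array([onx(U(p),o['tool_pos'][2]-zt) for p in [(253,186),(376,186),(373,528),(257,528)]]);print(P.round(2).tolist(),P.mean(0).round(2),np.linalg.norm(P[2]-P[1]),np.linalg.norm(P[1]-P[0]))
    W=cam('wrist',o);Q=np.mean([onplane(W,[U(p)],zt)[0] for p in [(253,186),(376,186),(373,528),(257,528)]],0);print(Q)
# full pose fit
V=lambda p:np.array(p,float)
W=cam('wrist',o)
dd=np.array([-.793,.609,0]);n=np.array([.609,.793,0]);F=np.array([-39.7,30.5,31])
obs=[(W,V((317,30)),(56,-43,3)),(W,V((190,132)),(56,43,3)),(W,V((434,200)),(-56,-43,3)),(W,U((253,186)),F-14*dd-4.5*n),(W,U((376,186)),F-14*dd+4.5*n),(W,U((373,528)),F+14*dd+4.5*n),(W,U((257,528)),F+14*dd-4.5*n)]
def f(q):
    Rz=R.from_euler('z',q[3]).as_matrix()
    return np.ravel([proj(C_,Rz@np.array(P,float)+q[:3])[0]-uv for C_,uv,P in obs])
for i in range(2):
    s=least_squares(f,[550,-246,42,-.13]);print(s.x,f(s.x).reshape(-1,2).round(1).tolist())
    # swap n sign if mismatch
    obs=obs[:3]+[(W,U((376,186)),F-14*dd-4.5*n),(W,U((253,186)),F-14*dd+4.5*n),(W,U((257,528)),F+14*dd+4.5*n),(W,U((373,528)),F+14*dd-4.5*n)]
E
```

```text
[[71.32, 12.78, -4.31], [71.32, 12.79, 4.77], [71.32, -14.87, 4.77], [71.32, -14.87, -4.12]] [71.32 -1.04  0.28] 27.658525969571798 9.072855362707266
[ 514.91122874 -210.07858926   71.        ]
[[69.32, 13.45, -4.27], [69.32, 13.46, 4.71], [69.32, -13.93, 4.72], [69.32, -13.94, -4.09]] [69.32 -0.24  0.27] 27.392801316407542 8.985689425262985
[ 515.48231583 -210.63944671   73.        ]
[ 5.49900681e+02 -2.45856025e+02  3.87372875e+01 -1.42922217e-01] [[-0.3, 0.7], [1.0, 1.7], [-0.1, 1.2], [17.6, -1.0], [-17.3, -1.1], [-17.1, -0.7], [16.2, -0.6]]
[ 5.50160762e+02 -2.46113062e+02  4.03004422e+01 -1.42833953e-01] [[-0.3, -0.6], [0.1, 1.2], [0.7, 1.2], [0.1, -0.7], [0.3, -0.9], [-0.6, -0.1], [-0.3, 0.0]]
```

Request:
arm_command(plan=[{"tx":0,"ty":-0.06,"tz":0.05,"wx":0.009,"wy":0,"wz":0,"jaw":-0.3},{"tx":1.8,"ty":0,"tz":0,"wx":0,"wy":0,"wz":0,"jaw":-0.3},{"tx":1.8,"ty":0,"tz":0,"wx":0,"wy":0,"wz":0,"jaw":-0.3},{"tx":1.8,"ty":0,"tz":0,"wx":0,"wy":0,"wz":0,"jaw":-0.3},{"tx":1.0,"ty":0,"tz":0,"wx":0,"wy":0,"wz":0,"jaw":-0.3},{"tx":0.5,"ty":0,"tz":0,"wx":0,"wy":0,"wz":0,"jaw":-0.3},{"tx":0.3,"ty":0,"tz":0,"wx":0,"wy":0,"wz":0,"jaw":-0.3},{"tx":0,"ty":0,"tz":0,"wx":0,"wy":0,"wz":0,"jaw":-0.3},{"tx":0,"ty":0,"tz":0,"wx":0,"wy":0,"wz":0,"jaw":-0.3}])

```text
time: 15.2
tool_pos: [514.7, -210.7, 69.9]
tcp_rot: [1.816, 1.57, -0.554]
contact_force: [0.7, 0.0, 0.9]
grip_width: 31.8
```

```bash
python3 - <<'E'
from h import *
o=readout.get_obs();im=imaging.capture('wrist');cv2.imwrite('pics/w11.png',im)
print(o['time'],o['tool_pos'],o['grip_width'],o['contact_force'])
crop(im,220,180,420,330,4,'w11c.png')
E
```

```text
15.2 [ 514.67716523 -210.73668556   69.89312487] 31.783813590886773 [0.67653955 0.0346819  0.92337066]
```

View pics/w11c.png

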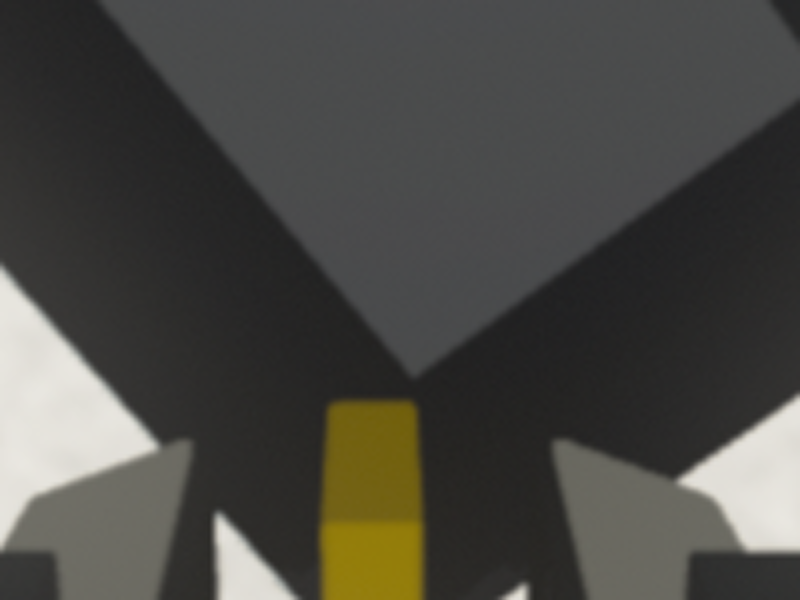

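The fin is centred between the pads and nothing touches. I'll close.

Request:
arm_command(plan=[{"tx":0,"ty":0,"tz":0,"wx":0,"wy":0,"wz":0,"jaw":-1},{"tx":0,"ty":0,"tz":0,"wx":0,"wy":0,"wz":0,"jaw":-1},{"tx":0,"ty":0,"tz":0,"wx":0,"wy":0,"wz":0,"jaw":-1},{"tx":0,"ty":0,"tz":0,"wx":0,"wy":0,"wz":0,"jaw":-1},{"tx":0,"ty":0,"tz":0,"wx":0,"wy":0,"wz":0,"jaw":-1},{"tx":0,"ty":0,"tz":0,"wx":0,"wy":0,"wz":0,"jaw":-1}])

```text
time: 15.85
tool_pos: [514.4, -210.6, 69.3]
tcp_rot: [1.481, 1.571, -0.888]
contact_force: [-0.0, -0.1, 1.3]
grip_width: 8.6
```

Request:
arm_command(plan=[{"tx":-0.118,"ty":0.028,"tz":0,"wx":0,"wy":0,"wz":-0.01,"jaw":-1},{"tx":-0.118,"ty":0.028,"tz":0,"wx":0,"wy":0,"wz":-0.01,"jaw":-1},{"tx":-0.118,"ty":0.028,"tz":0,"wx":0,"wy":0,"wz":-0.01,"jaw":-1},{"tx":-0.118,"ty":0.028,"tz":0,"wx":0,"wy":0,"wz":-0.01,"jaw":-1},{"tx":-0.118,"ty":0.028,"tz":0,"wx":0,"wy":0,"wz":-0.01,"jaw":-1},{"tx":-0.118,"ty":0.028,"tz":0,"wx":0,"wy":0,"wz":-0.01,"jaw":-1},{"tx":-0.118,"ty":0.028,"tz":0,"wx":0,"wy":0,"wz":-0.01,"jaw":-1},{"tx":-0.118,"ty":0.028,"tz":0,"wx":0,"wy":0,"wz":-0.01,"jaw":-1},{"tx":0,"ty":0,"tz":0,"wx":0,"wy":0,"wz":0,"jaw":-1},{"tx":0,"ty":0,"tz":0,"wx":0,"wy":0,"wz":0,"jaw":-1}])

```text
time: 16.85
tool_pos: [516.0, -212.4, 78.6]
tcp_rot: [-1.568, 1.491, 2.346]
contact_force: [-0.2, -0.9, -1.1]
grip_width: 8.6
```

```bash
python3 - <<'E'
from h import *
o=readout.get_obs();im=imaging.capture('wrist');cv2.imwrite('pics/w12.png',im)
s=imaging.capture('scene');cv2.imwrite('pics/s12.png',s);crop(s,130,220,270,360,5,'s12c.png')
print(o['time'],o['tool_pos'],o['grip_width'],o['contact_force'],o['moment'],Rt(o)[0].round(4))
E
```

```text
16.85 [ 515.97435223 -212.42472983   78.58841495] 8.5526813001022 [-0.21384662 -0.88389726 -1.1105628 ] [-0.06268868  0.05463988  0.02060248] [[-5.600e-02  6.957e-01 -7.162e-01]
 [ 5.710e-02 -7.139e-01 -6.979e-01]
 [-9.968e-01 -8.000e-02  2.000e-04]]
```

View pics/w12.png

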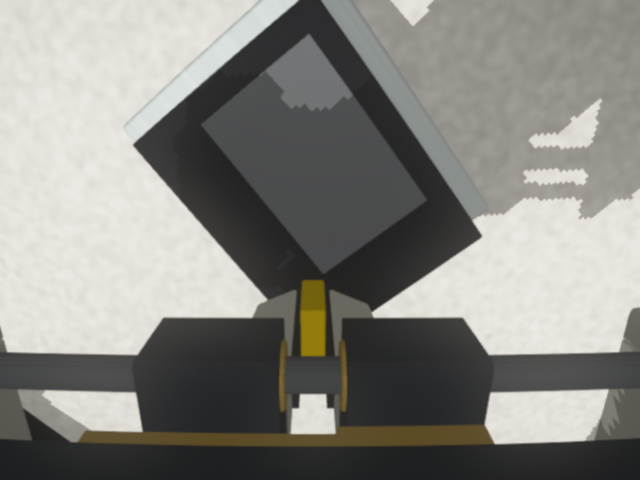

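View pics/s12c.png

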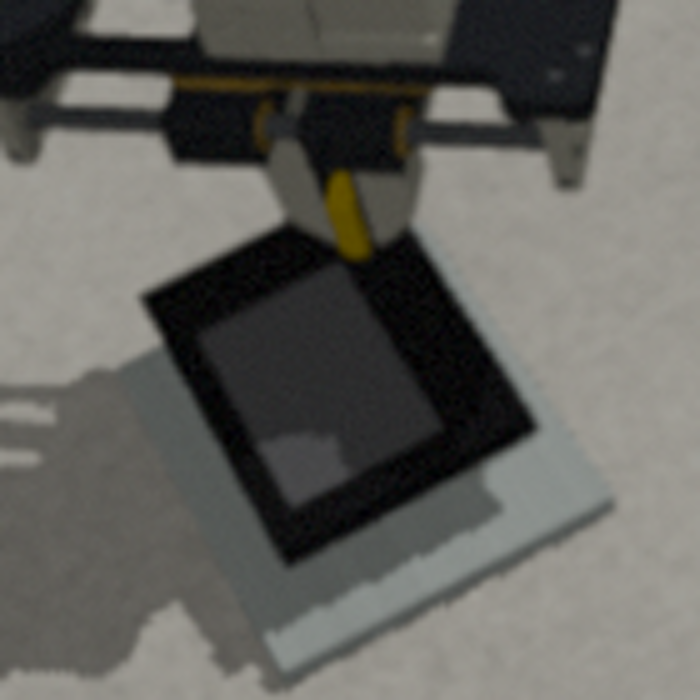

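Tilted 4.6°: the fin corner is up and the far corner (scene pixel 188,333) hasn't moved. I'll continue the peel.

Request:
arm_command(plan=[{"tx":-0.178,"ty":0.043,"tz":0,"wx":0,"wy":0,"wz":-0.015,"jaw":-1},{"tx":-0.178,"ty":0.043,"tz":0,"wx":0,"wy":0,"wz":-0.015,"jaw":-1},{"tx":-0.178,"ty":0.043,"tz":0,"wx":0,"wy":0,"wz":-0.015,"jaw":-1},{"tx":-0.178,"ty":0.043,"tz":0,"wx":0,"wy":0,"wz":-0.015,"jaw":-1},{"tx":-0.178,"ty":0.043,"tz":0,"wx":0,"wy":0,"wz":-0.015,"jaw":-1},{"tx":-0.178,"ty":0.043,"tz":0,"wx":0,"wy":0,"wz":-0.015,"jaw":-1},{"tx":-0.178,"ty":0.043,"tz":0,"wx":0,"wy":0,"wz":-0.015,"jaw":-1},{"tx":-0.178,"ty":0.043,"tz":0,"wx":0,"wy":0,"wz":-0.015,"jaw":-1},{"tx":-0.178,"ty":0.043,"tz":0,"wx":0,"wy":0,"wz":-0.015,"jaw":-1},{"tx":0,"ty":0,"tz":0,"wx":0,"wy":0,"wz":0,"jaw":-1},{"tx":0,"ty":0,"tz":0,"wx":0,"wy":0,"wz":0,"jaw":-1}])

```text
time: 18.05
tool_pos: [520.4, -216.8, 93.9]
tcp_rot: [-1.571, 1.356, 2.343]
contact_force: [0.3, -1.1, -0.7]
grip_width: 8.7
```

```bash
python3 - <<'E'
from h import *
o=readout.get_obs()
s=imaging.capture('scene');cv2.imwrite('pics/s13.png',s);crop(s,130,220,270,360,5,'s13c.png')
im=imaging.capture('wrist');cv2.imwrite('pics/w13.png',im)
r,p=Rt(o);print(o['time'],p,o['grip_width'],o['contact_force'],o['moment'],r.round(4)); print('up in tool',r.T@[0,0,1])
E
```

```text
18.05 [ 520.39982403 -216.79226261   93.89109527] 8.674920623130111 [ 0.27684406 -1.13606687 -0.70952885] [-0.22645589 -0.10015301 -0.05141921] [[-0.1487  0.6819 -0.7161]
 [ 0.1526 -0.6997 -0.698 ]
 [-0.977  -0.213  -0.    ]]
up in tool [-9.77046696e-01 -2.13025242e-01 -5.04711116e-06]
```

View pics/s13c.png

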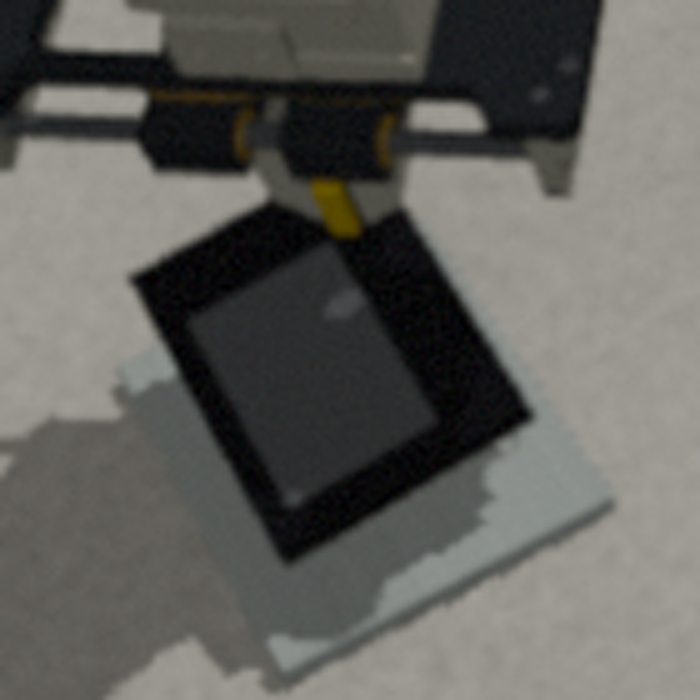

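View pics/w13.png

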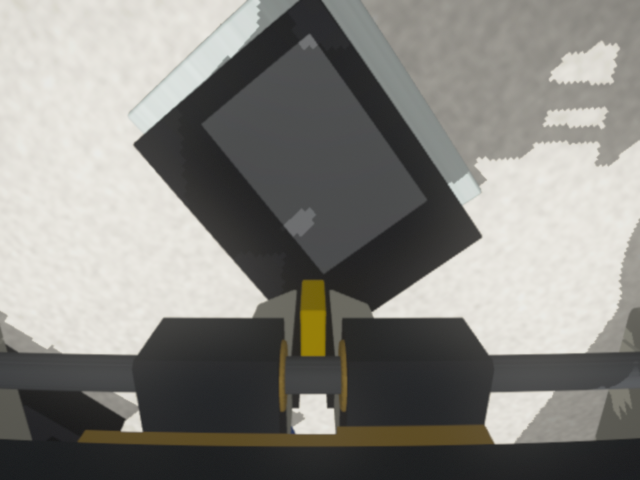

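The far corner stays put, and the cover sits at the same wrist pixels, so the grip isn't slipping. Now I'll lift straight up while tilted, slowly at first.

Request:
arm_command(plan=[{"tx":-0.195,"ty":-0.043,"tz":0,"wx":0,"wy":0,"wz":0,"jaw":-1},{"tx":-0.195,"ty":-0.043,"tz":0,"wx":0,"wy":0,"wz":0,"jaw":-1},{"tx":-0.195,"ty":-0.043,"tz":0,"wx":0,"wy":0,"wz":0,"jaw":-1},{"tx":-0.195,"ty":-0.043,"tz":0,"wx":0,"wy":0,"wz":0,"jaw":-1},{"tx":-0.293,"ty":-0.064,"tz":0,"wx":0,"wy":0,"wz":0,"jaw":-1},{"tx":-0.39,"ty":-0.085,"tz":0,"wx":0,"wy":0,"wz":0,"jaw":-1},{"tx":-0.49,"ty":-0.107,"tz":0,"wx":0,"wy":0,"wz":0,"jaw":-1},{"tx":-0.98,"ty":-0.213,"tz":0,"wx":0,"wy":0,"wz":0,"jaw":-1},{"tx":-1.47,"ty":-0.32,"tz":0,"wx":0,"wy":0,"wz":0,"jaw":-1},{"tx":-1.47,"ty":-0.32,"tz":0,"wx":0,"wy":0,"wz":0,"jaw":-1},{"tx":-0.98,"ty":-0.213,"tz":0,"wx":0,"wy":0,"wz":0,"jaw":-1},{"tx":0,"ty":0,"tz":0,"wx":0,"wy":0,"wz":0,"jaw":-1},{"tx":0,"ty":0,"tz":0,"wx":0,"wy":0,"wz":0,"jaw":-1}])

```text
time: 19.45
tool_pos: [520.2, -216.7, 164.0]
tcp_rot: [-1.571, 1.356, 2.344]
contact_force: [-0.6, 0.6, -2.0]
grip_width: 8.8
```

```bash
python3 - <<'E'
from h import *
o=readout.get_obs()
s=imaging.capture('scene');cv2.imwrite('pics/s14.png',s);crop(s,110,200,270,360,4,'s14c.png')
im=imaging.capture('wrist');cv2.imwrite('pics/w14.png',im)
r,p=Rt(o);print(o['time'],p,o['grip_width'],o['contact_force'],o['moment'])
E
```

```text
19.45 [ 520.23520697 -216.65233589  163.97546751] 8.820022708711848 [-0.57021319  0.64721571 -2.02630155] [-0.02445897 -0.10698632  0.01664746]
```

View pics/s14c.png

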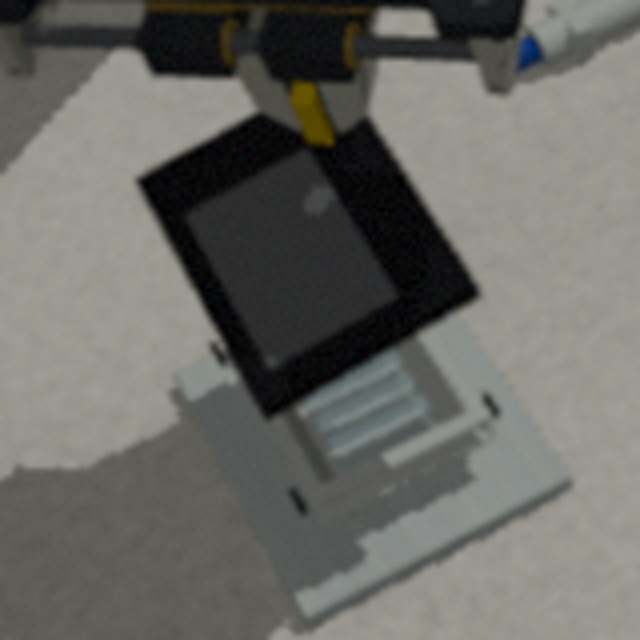

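View pics/w14.png

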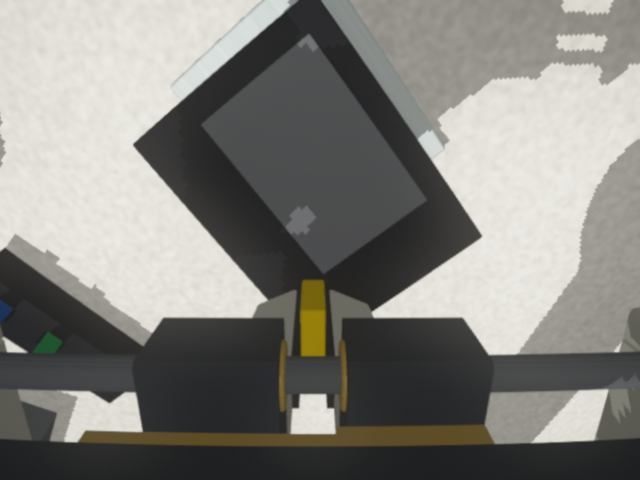

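Request:
arm_command(plan=[{"tx":-0.98,"ty":-0.215,"tz":0,"wx":0,"wy":0,"wz":0,"jaw":-1},{"tx":-0.98,"ty":-0.215,"tz":0,"wx":0,"wy":0,"wz":0,"jaw":-1},{"tx":0,"ty":0,"tz":0,"wx":0,"wy":0,"wz":0.043,"jaw":-1},{"tx":0,"ty":0,"tz":0,"wx":0,"wy":0,"wz":0.043,"jaw":-1},{"tx":0,"ty":0,"tz":0,"wx":0,"wy":0,"wz":0.043,"jaw":-1},{"tx":0,"ty":0,"tz":0,"wx":0,"wy":0,"wz":0.043,"jaw":-1},{"tx":0,"ty":0,"tz":0,"wx":0,"wy":0,"wz":0.043,"jaw":-1},{"tx":0,"ty":0,"tz":0,"wx":-0.088,"wy":0,"wz":0,"jaw":-1},{"tx":0,"ty":0,"tz":0,"wx":-0.088,"wy":0,"wz":0,"jaw":-1},{"tx":0,"ty":0,"tz":0,"wx":-0.088,"wy":0,"wz":0,"jaw":-1},{"tx":0,"ty":0,"tz":0,"wx":-0.088,"wy":0,"wz":0,"jaw":-1},{"tx":0,"ty":0,"tz":0,"wx":-0.088,"wy":0,"wz":0,"jaw":-1},{"tx":0,"ty":0,"tz":0,"wx":0,"wy":0,"wz":0,"jaw":-1},{"tx":0,"ty":0,"tz":0,"wx":0,"wy":0,"wz":0,"jaw":-1}])

```text
time: 20.95
tool_pos: [520.5, -216.8, 184.7]
tcp_rot: [1.297, 1.57, -0.634]
contact_force: [-0.2, 0.4, -1.3]
grip_width: 8.7
```

```bash
python3 - <<'E'
from h import *
o=readout.get_obs();r,p=Rt(o);print(o['time'],p,o['grip_width'],r.round(4),o['joint_positions'].round(2))
plan(Rdown(-1.929),np.array([507,261.1,184]))
E
```

```text
20.95 [ 520.47739994 -216.77475402  184.66430009] 8.71517678261379 [[ 6.000e-04  9.357e-01 -3.528e-01]
 [-4.000e-04 -3.528e-01 -9.357e-01]
 [-1.000e+00  7.000e-04  2.000e-04]] [-0.53  0.47  1.51 -0.    1.16  1.4 ]
first turn w= [-0.0024  0.0002 -0.0007] deg 0.1
then shift cm (goal axes)= [  0.066 -18.016 -44.282]  | before turn (current axes)= [ 4.4000e-02 -1.8121e+01 -4.4239e+01]
```

Request:
arm_command(plan=[{"tx":0,"ty":-0.566,"tz":-1.383,"wx":0,"wy":0,"wz":0,"jaw":-1},{"tx":0,"ty":-1.131,"tz":-2.766,"wx":0,"wy":0,"wz":0,"jaw":-1},{"tx":0,"ty":-1.131,"tz":-2.766,"wx":0,"wy":0,"wz":0,"jaw":-1},{"tx":0,"ty":-1.131,"tz":-2.766,"wx":0,"wy":0,"wz":0,"jaw":-1},{"tx":0,"ty":-1.131,"tz":-2.766,"wx":0,"wy":0,"wz":0,"jaw":-1},{"tx":0,"ty":-1.131,"tz":-2.766,"wx":0,"wy":0,"wz":0,"jaw":-1},{"tx":0,"ty":-1.131,"tz":-2.766,"wx":0,"wy":0,"wz":0,"jaw":-1},{"tx":0,"ty":-1.131,"tz":-2.766,"wx":0,"wy":0,"wz":0,"jaw":-1},{"tx":0,"ty":-1.131,"tz":-2.766,"wx":0,"wy":0,"wz":0,"jaw":-1},{"tx":0,"ty":-1.131,"tz":-2.766,"wx":0,"wy":0,"wz":0,"jaw":-1},{"tx":0,"ty":-1.131,"tz":-2.766,"wx":0,"wy":0,"wz":0,"jaw":-1},{"tx":0,"ty":-1.131,"tz":-2.766,"wx":0,"wy":0,"wz":0,"jaw":-1},{"tx":0,"ty":-1.131,"tz":-2.766,"wx":0,"wy":0,"wz":0,"jaw":-1},{"tx":0,"ty":-1.131,"tz":-2.766,"wx":0,"wy":0,"wz":0,"jaw":-1},{"tx":0,"ty":-1.131,"tz":-2.766,"wx":0,"wy":0,"wz":0,"jaw":-1},{"tx":0,"ty":-1.131,"tz":-2.766,"wx":0,"wy":0,"wz":0,"jaw":-1},{"tx":0,"ty":-0.566,"tz":-1.383,"wx":0,"wy":0,"wz":0,"jaw":-1},{"tx":0,"ty":0,"tz":0,"wx":0,"wy":0,"wz":0,"jaw":-1},{"tx":0,"ty":0,"tz":0,"wx":0,"wy":0,"wz":0,"jaw":-1}])

```text
time: 22.85
tool_pos: [505.6, 260.9, 183.9]
tcp_rot: [-0.185, 1.57, -2.114]
contact_force: [0.1, -1.1, -0.8]
grip_width: 8.6
```

Request:
arm_command(plan=[{"tx":0.5,"ty":0,"tz":0,"wx":0,"wy":0,"wz":0,"jaw":-1},{"tx":1.0,"ty":0,"tz":0,"wx":0,"wy":0,"wz":0,"jaw":-1},{"tx":0.5,"ty":0,"tz":0,"wx":0,"wy":0,"wz":0,"jaw":-1},{"tx":0,"ty":0,"tz":0,"wx":0,"wy":0,"wz":0,"jaw":-1},{"tx":0,"ty":0,"tz":0,"wx":0,"wy":0,"wz":0,"jaw":-1},{"tx":0,"ty":0,"tz":0,"wx":0,"wy":0,"wz":0,"jaw":-1},{"tx":0,"ty":0,"tz":0,"wx":0,"wy":0,"wz":0,"jaw":-1}])

```text
time: 23.55
tool_pos: [506.2, 261.3, 164.4]
tcp_rot: [2.145, 1.57, 0.216]
contact_force: [-0.6, 0.6, -0.5]
grip_width: 8.6
```

```bash
python3 - <<'E'
from h import *
import pickle
o=readout.get_obs();pickle.dump(o,open('w15.pkl','wb'))
im=imaging.capture('wrist');cv2.imwrite('pics/w15.png',im)
s=imaging.capture('scene');cv2.imwrite('pics/s15.png',s);crop(s,330,80,520,220,4,'s15c.png')
t=imaging.capture('top');cv2.imwrite('pics/t15.png',t)
r,p=Rt(o);print(o['time'],p,o['grip_width'],r.round(4),o['contact_force'],o['moment'],o['joint_positions'].round(2))
E
```

```text
23.55 [506.17577498 261.27356415 164.3525722 ] 8.57681834320582 [[ 6.000e-04  9.365e-01 -3.506e-01]
 [ 1.000e-04 -3.506e-01 -9.365e-01]
 [-1.000e+00  5.000e-04 -3.000e-04]] [-0.57596952  0.62749599 -0.48624974] [ 0.08711592  0.01830016 -0.01325498] [ 0.34  0.5   1.52 -0.    1.12  2.27]
```

View pics/s15c.png

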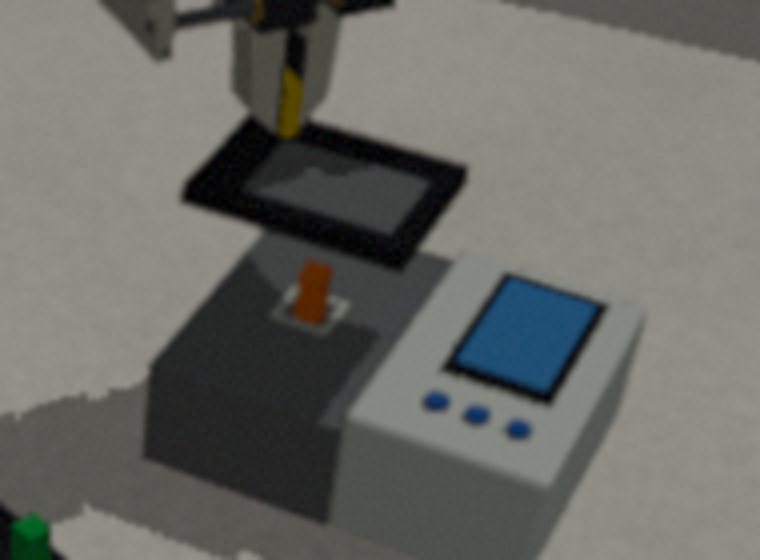

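View pics/t15.png

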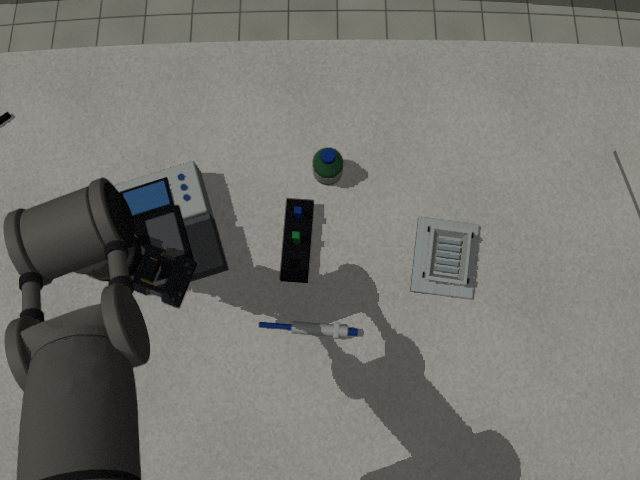

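View pics/w15.png

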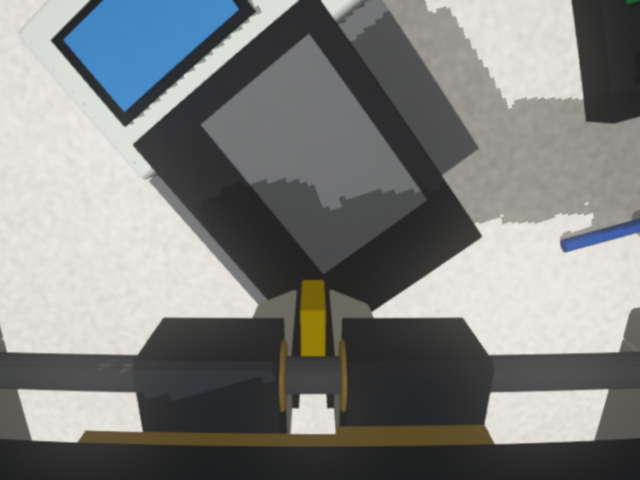

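```bash
python3 - <<'E'
from h import *
import pickle
o=pickle.load(open('w15.pkl','rb'))
im=cv2.imread('pics/w15.png')
a=cv2.resize(im[120:170,110:190],None,fx=5,fy=5,interpolation=2);b=cv2.resize(im[210:260,430:510],None,fx=5,fy=5,interpolation=2)
c=cv2.resize(im[0:50,272:352],None,fx=5,fy=5,interpolation=2);d=cv2.resize(im[260:310,272:352],None,fx=5,fy=5,interpolation=2)
cv2.imwrite('pics/w15c.png',np.vstack([np.hstack([a,b]),np.hstack([c,d])]))
t=cv2.imread('pics/t15.png');crop(t,100,160,240,310,4,'t15c.png')
E
```

```text
(no output)
```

View pics/w15c.png

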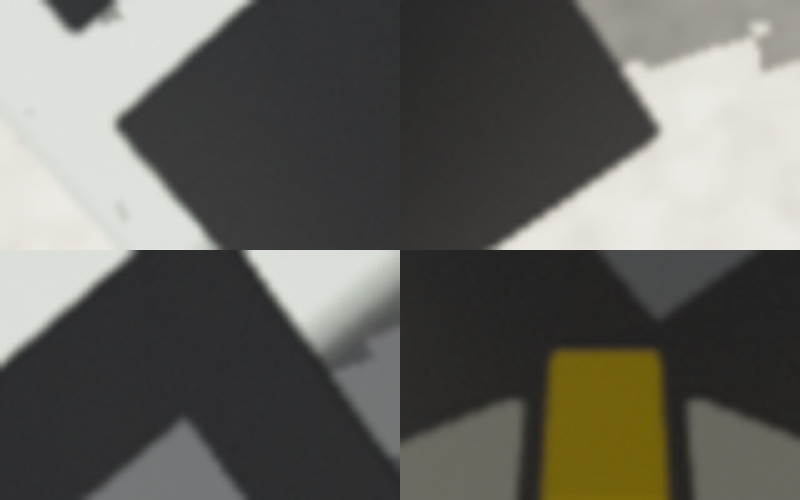

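View pics/t15c.png

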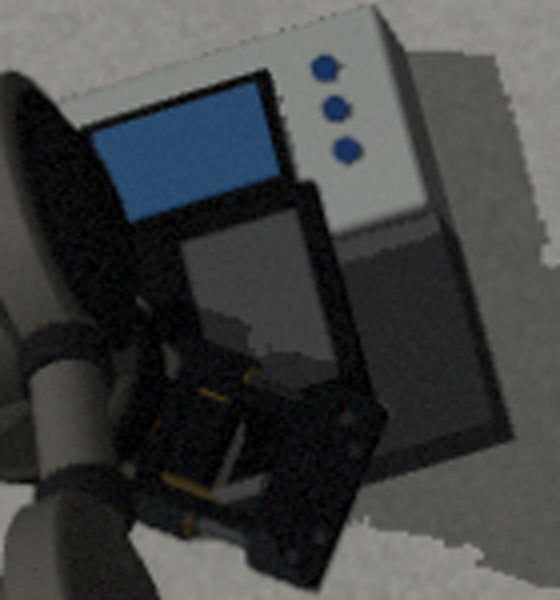

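```bash
cat > fit3.py <<'E'
from h import *
import pickle
o=pickle.load(open('w15.pkl','rb'));W=cam('wrist',o);S=cam('scene')
U=lambda p:(np.array(p,float)+.5)/4-.5+np.array((330,80))
dd=np.array([-.793,.609,0]);n=np.array([.609,.793,0]);F=np.array([-39.7,30.5,3])
V=np.array
w=[(W,V((132.6,144.2)),(56,43,3)),(W,V((481.6,235.7)),(-56,-43,3)),(W,V((311.6,-12.3)),(56,-43,3)),(W,V((301.7,279.7)),F-14*dd+4.5*n),(W,V((324.1,279.7)),F-14*dd-4.5*n)]
s=[(S,U((184,188)),(-56,-43,3)),(S,U((402,256)),(56,-43,3)),(S,U((466,167)),(56,43,3))]
def run(obs,label):
    def f(q):
        Rm=R.from_rotvec(q[3:]).as_matrix()
        return np.ravel([proj(C,Rm@np.array(P,float)+q[:3])[0]-uv for C,uv,P in obs])
    r=least_squares(f,[554,244,136,0,0,.297],loss='soft_l1')
    print(label,r.x[:3].round(1),'n',R.from_rotvec(r.x[3:]).as_matrix()[:,2].round(3),'yaw',r.x[5].round(3),'res',f(r.x).reshape(-1,2).round(1).tolist())
run(w,'W');run(s,'S');run(w+s,'WS')
# nominal prediction
yaw=-1.9314+2.3686-.1428
for C,uv,P in w+s: print(P if isinstance(P,tuple) else 'fin',uv.round(1),proj(C,R.from_euler('z',yaw).as_matrix()@np.array(P,float)+[553.6,244.1,136.4])[0].round(1))
E
python3 fit3.py
```

```text
W [554.4 244.1 137.1] n [ 0.02  -0.015  1.   ] yaw 0.3 res [[-1.5, 0.2], [1.4, 0.2], [0.3, 1.2], [0.0, -0.8], [-0.3, -1.0]]
S [543.  258.6 123. ] n [ 0.007 -0.016  1.   ] yaw 0.301 res [[0.0, -0.0], [0.0, -0.0], [0.0, 0.0]]
WS [554.3 244.1 136.6] n [ 0.023 -0.016  1.   ] yaw 0.3 res [[-0.8, 0.3], [0.9, 0.1], [0.4, 2.0], [0.1, -1.1], [-0.3, -1.2], [-0.4, -1.2], [0.8, 0.0], [1.3, -0.7]]
(56, 43, 3) [132.6 144.2] [132.9 145.3]
(-56, -43, 3) [481.6 235.7] [482.3 238.3]
(56, -43, 3) [311.6 -12.3] [313.8  -9.4]
fin [301.7 279.7] [301.9 279.1]
fin [324.1 279.7] [323.8 279.1]
(-56, -43, 3) [375.6 126.6] [374.9 125.2]
(56, -43, 3) [430.1 143.6] [430.6 142.7]
(56, 43, 3) [446.1 121.4] [447.1 120.7]
```

```bash
python3 - <<'E'
from h import *
A=cv2.imread('pics/w11.png');B=cv2.imread('pics/w15.png')
cv2.imwrite('pics/cmp.png',np.hstack([A[0:300,120:500],B[0:300,120:500]]))
def edge(im):pass
E
```

```text
(no output)
```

View pics/cmp.png

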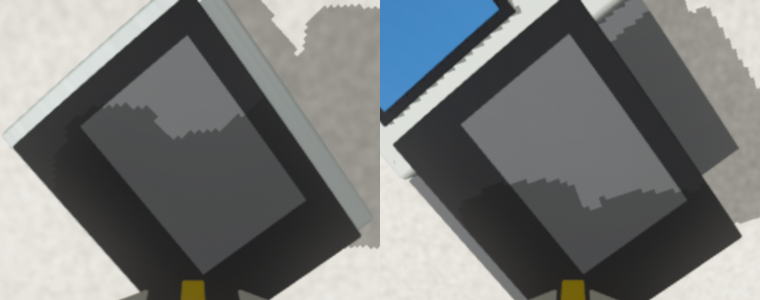

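```bash
python3 - <<'E'
from h import *
A=cv2.cvtColor(cv2.imread('pics/w11.png'),6);B=cv2.cvtColor(cv2.imread('pics/w15.png'),6)
pa=np.float32([[307,36],[200,127],[425,201],[323.5,274],[134,147],[480,236]]);pb=np.float32([[310,34],[201,125],[427,200],[323.4,273.6],[133,145],[481,236]])
tc=(3,50,.005)
a=cv2.cornerSubPix(A,pa.reshape(-1,1,2).copy(),(4,4),(-1,-1),tc).reshape(-1,2)
b=cv2.cornerSubPix(B,pb.reshape(-1,1,2).copy(),(4,4),(-1,-1),tc).reshape(-1,2)
print(a.round(1).tolist(),b.round(1).tolist(),(b-a).round(2).tolist())
M=imaging.get_calibration('wrist')['mount'];K,d,_,_=cam('wrist');C=(K,d,M[:3,3],M[:3,:3])
def onx(uv,X):
    p,v=ray(C,[uv]);return p+v[0]*((X-p[0])/v[0][0])
P=np.array([onx(q,25.5) for q in a]);print(P.round(1).tolist())
f=lambda q:(proj(C,(P-[25,50,0])@R.from_rotvec(q[3:]).as_matrix().T+[25,50,0]+q[:3])-b).ravel()
s=least_squares(f,np.zeros(6),loss='soft_l1');J=s.jac;sd=np.sqrt(np.diag(np.linalg.pinv(J.T@J)))*.4
print(s.x.round(4),'sd',sd.round(4),f(s.x).reshape(-1,2).round(2).tolist())
E
```

```text
[[306.8999938964844, 34.70000076293945], [199.6999969482422, 126.0], [425.70001220703125, 199.6999969482422], [323.5, 274.0], [132.1999969482422, 146.8000030517578], [480.8999938964844, 235.6999969482422]] [[308.5, 33.20000076293945], [200.10000610351562, 124.0999984741211], [426.70001220703125, 199.60000610351562], [323.20001220703125, 273.79998779296875], [132.3000030517578, 144.10000610351562], [481.6000061035156, 236.0]] [[1.5499999523162842, -1.5299999713897705], [0.44999998807907104, -1.8799999952316284], [1.0199999809265137, -0.07999999821186066], [-0.25999999046325684, -0.23000000417232513], [0.05999999865889549, -2.6600000858306885], [0.7400000095367432, 0.27000001072883606]]
[[25.5, 106.9, -2.8], [25.5, 75.6, -42.8], [25.5, 47.7, 43.4], [25.5, 16.4, 3.8], [25.5, 68.2, -69.2], [25.5, 33.0, 67.2]]
[-5.637e-01  4.873e-01  1.626e-01  6.800e-03 -2.000e-04 -7.500e-03] sd [0.1927 0.0841 0.0894 0.0012 0.0053 0.0115] [[0.01, -0.05], [0.06, -0.21], [-0.23, -0.07], [0.16, -0.05], [-0.04, 0.21], [0.04, 0.19]]
```

```bash
python3 - <<'E'
from h import *
s=imaging.capture('scene');print(np.abs(s.astype(int)-cv2.imread('pics/s15.png')).max())
cv2.imwrite('pics/s16.png',s)
o=readout.get_obs();print(o['time'],o['tool_pos'],np.abs(o['dq']).max(),o['grip_width'],o['contact_force'])
print(bot.close_job())
E
```

```text
22
23.75 [506.03357241 261.29136551 164.21098326] 0.0021246435572597985 8.9722710077194 [-1.134843   -0.72562006 -0.73547999]
the job is handed in; nothing more can be done
None
```

The job is done and handed in at 23.75 s. The orange block is seated in the photometer well, and the cover is held level over it at rest.

- **Orange block:** I lifted it out of the rack hole and lowered it into the well with the fit checked in the wrist camera. It met a 9.7 N bottom reaction at TCP z ≈ 87 mm, the expected seated height. I then released it. Two views showed about 26 mm of it above the mouth.
- **Cover:** I gripped the yellow fin and tilted the cover about 12° around the far corner, which stayed at the same scene pixel until the lift. I then raised it straight up, levelled it and carried it over. The top view afterwards showed the tray, the green and blue blocks, the bottle and the pipette where they started.
- **Last checks:**
  - The cover's centre fits at about (554.3, 244.1) mm, against the block at about (554.3, 244.0).
  - The underside is at about z = 136 mm, roughly 50 mm above the block's top.
  - The arm was at rest, the contact force was at noise level, and the grip was holding (about 9 mm opening).
- **Disagreements:**
  - The direct wrist-camera fit gave about 1.4° of tilt, while comparing with the picture from before the peel gave about 0.4° ± 0.7° the other way. I took the cover as level.
  - A fit from the scene camera's three corners alone put the cover's centre more than 15 mm away. I discounted it as poorly conditioned; the fit combining both cameras agreed with the wrist one.
  - Camera heights for the cover read 2–4 mm below the stated values, so I kept clearance when gripping.
  - The first arm command was refused for its format, with no motion.

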